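# Tighten the snack dispenser's clamp with a ratchet wrench

### The job

The snack dispenser is loose on the high chair tray: take the orange-handled ratchet wrench from its teal mat, fit its ring all the way down over the yellow splined nut on the dispenser's clamp foot, and tighten the nut clockwise (seen from above) right up to its stop by swinging the wrench back and forth, letting it click back freely and leaving it on the nut until the nut is tight. Stop pushing as soon as you feel the stop, and never force the clamp. Then lift the wrench off and lay it flat on its mat again, turning the nut with the wrench only and leaving the other things on the tray where they are.

Things in the scene. Friction and masses are not known exactly. Their poses are not given: they have to be found in the camera images.
- wrench: Loose ratchet ring wrench, 130 to 200 g, lying flat on the mat. Origin: ring centre, on the underside; z up; handle along its own -x. Steel ring 60 mm outside, 43 mm hole right through, 16 mm thick; orange handle bar 20 mm wide (y), 16 mm thick (z 0 to 16 mm), x -46 to -191 mm. Works this side up: clockwise (from above) drives the nut, anticlockwise clicks over it, one click per 30 degrees.
- wrench_grip (a point): Best grip point on the handle, 115 mm along the wrench's -x from the ring centre, 8 mm above its underside; grip firmly (about 50 N). A spring pawl in the ring (at its handle side, 7 to 12 mm above the underside) reaches some 5 mm into the hole and yields to 1 to 3 N as the ring goes down over the nut; if it catches, lift and retry some 8 degrees round.
- clamp: Fixed snack dispenser with an aluminium clamp foot 12 mm thick on its -x side. Origin: on the nut's axis, at the foot's underside on the tray; z up. The foot reaches 46 mm to -x, 50 mm to each side. The dispenser, 150 mm wide, 161 mm tall, spans x 50 to 160 mm; its drawer knob is 70 mm above the tray at x 39 to 52 mm. Swing the handle about the clamp's -x direction, up to 0.65 rad to either side.
- nut_seat (a point): On the nut's axis at the top face of the clamp foot: the wrench's origin lies here when the ring is fully seated. Same axes as the clamp.
- nut (a joint): Angle of the yellow splined nut (rad), growing clockwise seen from above. Starts at 0 to 0.7; hard stop at 2.8, where it must be left (above 2.72). Takes 2 to 6 N at the wrench's grip point to turn, stays where left. 41 mm across, 28 mm high above the foot; 12 splines, tapered over the top 11 mm as a lead-in; seated ring play 1 mm. Never push the handle with over 15 N.
- mat: Fixed teal silicone mat 250 x 120 x 3 mm, long side along x, on the tray, left or right of the dispenser. Origin: centre of its underside, which lies on the tray.
- tray: Fixed sage green high chair tray, 540 x 860 mm, its top 18 mm above the table (origin: centre of the underside on the table), with a rim up to 30 mm.
- bowl: Loose white ceramic bowl, 124 mm across, 50 mm high, left or right of the dispenser on the side away from the mat; leave alone. Origin: centre of the underside.
- spoon: Loose coral silicone spoon, 140 mm long, between the bowl and the robot; leave alone.
- cup: Loose clear plastic cup, 68 mm across, 85 mm high, at a far corner of the tray; leave alone. Origin: centre of the underside.
- toy_car: Loose wooden toy car, 85 x 50 x 50 mm, at the other far corner of the tray; leave alone. Origin: centre of the underside.
- nut_mark (a point): Point level with the nut's top, in line with the longer end of its black bar, 15 mm from its axis; turns with the nut.
Things that resemble listed ones, but are neither listed nor needed, are in the scene too. There is more than one size of the wrench; the one meant has the size given above.

How it is judged:
By the outcome, as a careful person would: the job done as asked, in the order asked, and still so for the second after the job is handed in, with the robot touching nothing.
It also fails if it takes over 72 s, if anything falls off the work surface, if the arm or the gripper's body presses on something with over 40 N, if the wrist force passes 120 N, or if a joint passes its speed limit or range.

### The arm

A 7-joint arm with a two-finger parallel gripper is mounted at the origin on the work surface. World frame = base frame: x ahead of the robot, y to its left, z up, the work surface at z = 0. Lengths are in m, angles in rad, forces in N, time in s.
With the tool pointing down it reaches from about 0.35 to 0.9 m from the base axis. Payload 7.2 kg.
Tool frame: the origin (TCP) lies at the very end of the fingers, on their centre line; the grasp point (between the pads) lies r.grip_depth behind it (r.grip_depth is the distance from the TCP to the grasp point, in m); z points along the fingers, y is the line along which they close (so a half turn about z gives the same grasp; the last joint's range is limited). The gripper opens to 88 mm and grips with 3 to 60 N. Pads are 20 mm wide; open, the fingers measure 115 mm over their backs; the gripper's body (75 mm by 178 mm) begins 61 mm behind the grasp point.
Start: joints at [1.146, 0.411, -0.013, 1.596, 0.006, 1.134, -0.082], TCP at [0.218, -0.586, 0.223] pointing down, gripper open.
Joint ranges: [-2.95, 2.95], [-0.29, 1.99], [-1.47, 1.44], [0.14, 2.54], [-1.03, 4.17], [0.13, 1.85], [-2.86, 2.86]. Speed limits (rad/s): [2.39, 2.39, 3.01, 3.01, 3.14, 3.14, 3.14].

### API

Orientations are given as a unit quaternion [x, y, z, w].
In Python, from rig import r, optics gives the robot as it stands.
- The arm moves only by the shell command python3 -m creep FILE, which reads ROWS from the file FILE. ROWS is a JSON list of rows, 1 to 5 of them, each an object with the fields ax, ay, az (a rotation vector in normalised numbers (1 is 2 pi rad)), dx, dy, dz (the shift in shares of the most that a row can go, 1 being 62.5 mm), aperture (the finger opening in m); a field left out counts as zero (the opening has to be given); each row shifts and turns the commanded pose from where the row before left it, along the tool's axes as they then stand; what a row does not reach is not made up. A row lasts 1/8 s, in which the tool goes at most 0.0625 m and 0.188 rad, less where a joint would pass 70% of its speed; a pose out of reach is approached as far as the arm can. The fingers move at their own pace and stop on an object; the grip force is fixed at half the most. Time passes only in rows, so rows that do not move let the fingers close. It prints the time, the measured TCP pose, the force, the opening and the grip force at its end. Input that does not fit is refused with a message, and nothing moves.
- r.get_state(): the state, without advancing time (a new reading comes with each control period).
- optics.read_camera(name): name is "side" or "top" or "wrist"; returns a dict with "image" (384x512x3 uint8, blue, green, red), "range_z" (384x512 float32, m along the optical axis (not along the pixel's ray), 0 where there is no reading), "camera_matrix" (3x3 intrinsics, pixels), "dist" ([k1, k2, p1, p2, k3] as OpenCV has them; the pictures are not rectified), "R" (3x3) and "t" (3): a world point X has camera coordinates R X + t. Camera axes: x right, y down, z forward; pixel columns grow to the right and rows downward; lengths in m; the calibration is good to about 2 mm. A picture is of the moment at which its call begins.
- r.hand_in(): hands the job in; it is judged then, once.
Trained networks look in a picture, given as the dict that the camera call returned (one of the last four; its "shot" number tells which), for a name from the list of things; names that differ only in an ending like _2 or _b are one class to them, and where a whole thing is asked for, a point or a joint stands for the part that bears it (a point fixed in the world has none). Each returns a list of dicts, best first, with "p" (0 to 1); they miss things now and then, are a little off and sometimes report something else, mostly with a low value. They report only what shows in the picture. A call takes as long as a camera call. They do not tell look-alikes from the thing itself.
- optics.search_frame(picture, label): "extent" ([left, top, right, bottom] in pixels, round what is visible of it).
- optics.mark_of(picture, label): "at" ([column, row] in pixels: a listed point, or the origin of a listed thing).
The state is a dict: "clock": time; "joint_positions": joint angles; "qvel": joint speeds; "effort": joint torques, N m; "tcp_pos": TCP position; "eef_rot": TCP orientation; "wrist_force": force on the tool from outside, world axes, zero at the start; "wrist_torque": the same for the moment, N m; "finger_gap": finger opening in m; "grasp_force": force on a finger pad.
Only numpy, scipy, OpenCV 4.12 (cv2) and the standard library are available. Lean on these libraries where they do the work, as an engineer would, in place of code of your own. Each camera call takes 0.05 s, during which the arm holds its last target. There are 200 camera calls.

## Working session

There is one attempt and no reset: what is moved stays moved. The work goes in short steps, Python scripts to look and compute and a shell command to move; the robot and the scene stay as the last step left them, time stands still between calls to the robot, and variables do not carry over. Pictures are saved under pics/ and viewed, at most 10 in all, crops included, and the job is handed in when it is done.

```bash
mkdir -p pics; ls; cat > h.py <<'E'
import numpy as np, cv2
from rig import r, optics
def px2w(p,uv,z=None):
    K,D=p["camera_matrix"],np.array(p["dist"]); R,t=np.array(p["R"]),np.array(p["t"])
    n=cv2.undistortPoints(np.array([[uv]],float),K,D)[0,0]; ray=np.array([n[0],n[1],1])
    if z is None:
        d=p["range_z"][int(round(uv[1])),int(round(uv[0]))]; return R.T@(ray*d-t)
    c=-R.T@t; w=R.T@ray; return c+w*(z-c[2])/w[2]
def w2px(p,X):
    R,t=np.array(p["R"]),np.array(p["t"])
    return cv2.projectPoints(np.array([X],float),cv2.Rodrigues(R)[0],t,p["camera_matrix"],np.array(p["dist"]))[0][0,0]
E
python3 - <<'E'
from h import *
np.set_printoptions(precision=3,suppress=True)
ims=[]
for n in ["top","side"]:
    p=optics.read_camera(n); cv2.imwrite(f"pics/{n}0.png",p["image"])
    print(n,p["R"],p["t"])
    for l in ["wrench","wrench_grip","clamp","nut_seat","nut","nut_mark","mat","bowl","cup","toy_car","spoon"]:
        try:
            for m in optics.mark_of(p,l)[:3]:
                print(l,np.round(m["at"],1),round(m["p"],2),px2w(p,m["at"]))
        except Exception as e: print(l,e)
print(r.get_state(), r.grip_depth)
E
```

```text
pics
top [[ 0.027 -1.    -0.004]
 [-0.998 -0.027 -0.054]
 [ 0.054  0.005 -0.999]] [-0.009  0.452  1.254]
wrench [187.7 276.9] 0.88 [0.181 0.225 0.001]
wrench [182.6 146.8] 0.58 [0.596 0.254 0.016]
wrench_grip [137.4 280.1] 0.78 [ 0.165  0.388 -0.002]
wrench_grip [183.6 181.5] 0.7 [0.484 0.245 0.024]
clamp [273.7 137.1] 0.72 [ 0.627 -0.036  0.056]
clamp [183.2  99.5] 0.7 [0.74  0.251 0.055]
nut_seat [273.5 140.2] 0.8 [ 0.617 -0.036  0.056]
nut_seat [175.3 171.7] 0.57 [0.515 0.273 0.022]
nut it knows: bowl, clamp, cup, mat, nut_mark, nut_seat, spoon, toy_car, tray, wrench, wrench_grip
nut_mark [264.9 140.8] 0.58 [ 0.62  -0.009  0.028]
nut_mark [275.4 133.9] 0.47 [ 0.637 -0.041  0.057]
mat [175.3 169.9] 0.82 [0.52  0.273 0.024]
bowl [346.5 174.1] 0.69 [ 0.521 -0.27   0.025]
cup [343.6 175.1] 0.57 [ 0.519 -0.263  0.018]
cup [348.1 104.9] 0.55 [ 0.745 -0.274  0.022]
toy_car [182.4  97.5] 0.87 [0.743 0.251 0.065]
spoon [349.8 206.3] 0.53 [ 0.419 -0.281  0.031]
side [[-0.956 -0.295 -0.004]
 [-0.178  0.588 -0.789]
 [ 0.235 -0.753 -0.614]] [0.427 0.151 1.156]
wrench [326.7 297.3] 0.9 [ 0.179 
[... 495 characters left out ...]
.06 ]
cup [193.6 147.5] 0.54 [ 0.728 -0.255  0.04 ]
toy_car [108.7 251. ] 0.72 [0.739 0.282 0.045]
toy_car [197.9 189. ] 0.6 [ 0.619 -0.033  0.043]
spoon [282.4 160.4] 0.52 [ 0.415 -0.286  0.026]
{'clock': 1.1, 'joint_positions': array([ 1.146,  0.411, -0.013,  1.596,  0.006,  1.134, -0.082]), 'qvel': array([-0.002, -0.001,  0.   , -0.001, -0.002,  0.   , -0.001]), 'effort': array([  0.   , -58.773,   0.641, -29.138,  -0.054,   0.011,  -0.   ]), 'tcp_pos': array([ 0.218, -0.586,  0.223]), 'eef_rot': array([0.984, 0.178, 0.   , 0.   ]), 'wrist_force': array([-0.26 , -0.735, -0.25 ]), 'wrist_torque': array([ 0.019, -0.002, -0.015]), 'grasp_force': 0.0, 'finger_gap': 0.08773913344261636} 0.0187
```

```bash
python3 - <<'E'
import cv2,numpy as np
a=cv2.imread("pics/top0.png")[70:310,110:390]; a=cv2.resize(a,(700,600),interpolation=cv2.INTER_CUBIC)
cv2.imwrite("pics/t1.png",a)
E
```

```text
(no output)
```

View pics/t1.png

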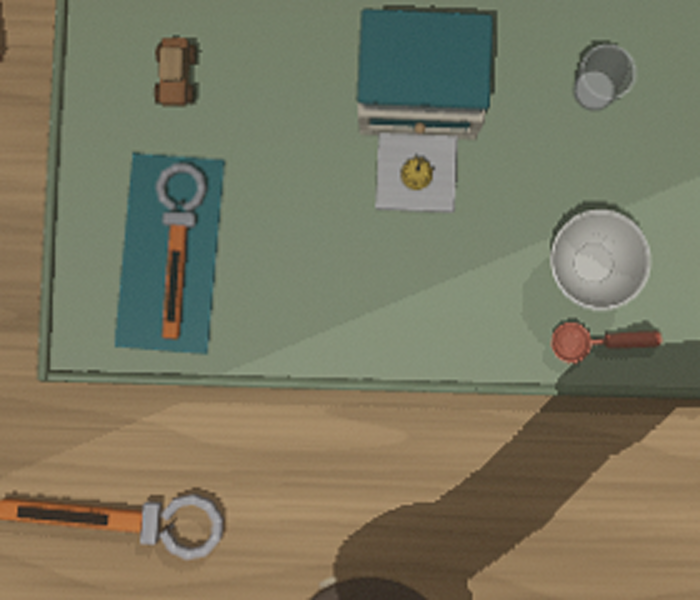

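View pics/side0.png

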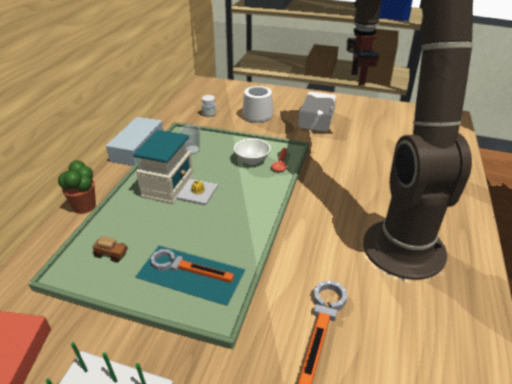

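Candidates: the wrench on the mat (top px 182,146; handle 182,181) and a larger one on the bare table (187,277). By the description, I want the one on the teal mat. The nut is at about top px (277,139), and the bowl is on the right. Next I move closer so the wrist camera can measure both.

The rows are not in the units I measure in: shifts go in shares of 62.5 mm and turns go in shares of 2 pi rad. I convert before sending: 0.044 m is 0.704, -0.042 m is -0.672.

```bash
echo '[{"dx": 0.704, "dy": -0.672, "dz": -0.128, "aperture": 0.088}, {"dx": 0.704, "dy": -0.672, "dz": -0.128, "aperture": 0.088}, {"dx": 0.704, "dy": -0.672, "dz": -0.128, "aperture": 0.088}, {"dx": 0.704, "dy": -0.672, "dz": -0.128, "aperture": 0.088}, {"dx": 0.704, "dy": -0.672, "dz": -0.128, "aperture": 0.088}]' > path.dat && python3 -m creep path.dat; echo '[{"az": 0.0286, "dx": 0.704, "dy": -0.672, "dz": -0.128, "aperture": 0.088}, {"az": 0.0283, "dx": 0.8, "dy": -0.48, "dz": -0.128, "aperture": 0.088}, {"dx": 0.544, "dy": -0.816, "dz": -0.128, "aperture": 0.088}, {"dx": 0.544, "dy": -0.816, "dz": -0.128, "aperture": 0.088}, {"dx": 0.544, "dy": -0.816, "dz": -0.128, "aperture": 0.088}]' > path.dat && python3 -m creep path.dat
cat >> h.py <<'E'
def pose():
    s=r.get_state(); q=s["eef_rot"]
    from scipy.spatial.transform import Rotation as Ro
    return s, Ro.from_quat(q).as_matrix()
def delta(X,th):
    "tool-axes delta to TCP X with tool x at world yaw th (tool down)"
    from scipy.spatial.transform import Rotation as Ro
    s,M=pose(); T=np.array([[np.cos(th),np.sin(th),0],[np.sin(th),-np.cos(th),0],[0,0,-1]])
    return np.round(M.T@(np.array(X)-s["tcp_pos"]),4), np.round(Ro.from_matrix(M.T@T).as_rotvec(),4)
E
python3 - <<'E'
from h import *
np.set_printoptions(precision=4,suppress=True)
s,M=pose(); print(s["clock"],s["tcp_pos"],M,s["joint_positions"])
p=optics.read_camera("wrist"); cv2.imwrite("pics/w1.png",p["image"])
print(p["R"],p["t"],-np.array(p["R"]).T@p["t"])
for l in ["clamp","nut_seat","nut_mark","wrench","mat"]:
  for m in optics.mark_of(p,l)[:2]: print(l,np.round(m["at"],1),round(m["p"],2),px2w(p,m["at"]))
E
```

```text
clock: 1.72
tcp_pos: [0.3517, -0.3102, 0.2632]
eef_rot: [0.984, 0.177, 0.0, 0.0]
wrist_force: [0.9, 0.3, 0.4]
finger_gap: 0.0878
grasp_force: 0.0
clock: 2.35
tcp_pos: [0.5113, -0.0703, 0.3016]
eef_rot: [1.0, 0.018, 0.0, 0.0]
wrist_force: [1.6, -0.6, 1.1]
finger_gap: 0.0881
grasp_force: 0.0
2.35 [ 0.5113 -0.0703  0.3016] [[ 0.9993  0.0361  0.0008]
 [ 0.0361 -0.9993 -0.0003]
 [ 0.0008  0.0004 -1.    ]] [ 0.3804  0.19   -0.3935  1.7244  0.077   1.2415 -1.5662]
[[ 0.0345 -0.9994  0.0005]
 [-0.9568 -0.0329  0.289 ]
 [-0.2888 -0.0105 -0.9573]] [-0.0885  0.4291  0.6135] [ 0.5908 -0.0679  0.4633]
clamp [241.1  88.5] 0.98 [ 0.6211 -0.0495  0.0572]
clamp [240.   77.4] 0.68 [ 0.6357 -0.0476  0.0553]
nut_seat [244.2  85.5] 0.95 [ 0.6255 -0.0537  0.0542]
nut_mark [241.2  76.4] 0.85 [ 0.6369 -0.0493  0.0569]
nut_mark [47.5 96.7] 0.17 [0.6022 0.2522 0.0203]
wrench [47.3 98.2] 0.9 [0.5999 0.253  0.0202]
mat [ 50.3 150.1] 0.92 [0.5216 0.2515 0.0353]
```

View pics/w1.png

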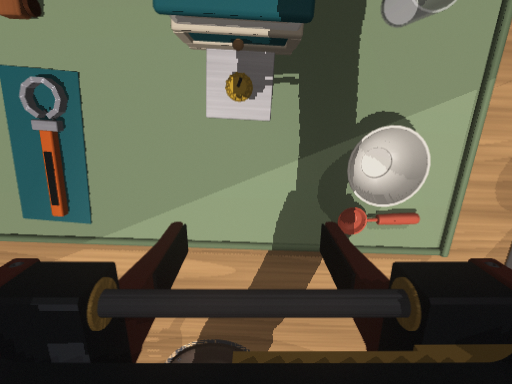

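To row units: 0.05 m is 0.8, 0.02 m is 0.32, 0.03 rad / 6.2832 = 0.0048.

```bash
echo '[{"az": 0.0048, "dx": 0.8, "dy": -0.192, "dz": 0.32, "aperture": 0.088}, {"dx": 0.8, "dy": -0.192, "dz": 0.32, "aperture": 0.088}, {"aperture": 0.088}]' > path.dat && python3 -m creep path.dat
cat > meas.py <<'E'
from h import *
import sys
np.set_printoptions(precision=4,suppress=True)
cam=sys.argv[1]; p=optics.read_camera(cam); im=p["image"]; cv2.imwrite(f"pics/{sys.argv[2]}.png",im)
hsv=cv2.cvtColor(im,cv2.COLOR_BGR2HSV)
s,M=pose(); print(cam,s["clock"],"tcp",s["tcp_pos"])
W=np.zeros(im.shape[:2]+(3,))
v,u=np.mgrid[:384,:512]
n=cv2.undistortPoints(np.stack([u,v],-1).reshape(-1,1,2).astype(float),p["camera_matrix"],np.array(p["dist"])).reshape(384,512,2)
R,t=np.array(p["R"]),np.array(p["t"]); d=p["range_z"]
W=(np.dstack([n*d[...,None],d])-t)@R
def big(m):
    k,l,st,_=cv2.connectedComponentsWithStats(m.astype(np.uint8),connectivity=8)
    return l==1+np.argmax(st[1:,4]) if k>1 else m
H,S,V=cv2.split(hsv)
roi=(W[...,0]>.3)&(W[...,1]>-.42)&(W[...,1]<.42)&(d>0)
# nut: yellow
y=big(roi&(H>18)&(H<34)&(S>110)&(V>60)&(abs(W[...,0]-.62)<.04)&(abs(W[...,1]+.045)<.05))
if y.sum()>20:
    uv=np.argwhere(y)[:,::-1]; print("yellow n",y.sum(),"px",uv.mean(0),"ctr@.055",px2w(p,uv.mean(0),.055),"zmax",np.percentile(W[y][:,2],90))
# foot: white flat at z~.03
f=roi&(abs(W[...,2]-.03)<.006)&(S<60)&(abs(W[...,0]-.61)<.08)&(abs(W[...,1]+.045)<.08)
f=big(f)
if f.sum()>50:
    P=W[f]; c,(w,h),a=cv2.minAreaRect(P[:,:2].astype(np.float32)); print("foot rect",c,w,h,a,"z",np.median(P[:,2]),"box",cv2.boxPoints((c,(w,h),a)))
# orange handle on mat
o=big(roi&(H>3)&(H<16)&(S>150)&(V>90)&(W[...,2]>.025))
if o.sum()>50:
    P=W[o][:,:2]; 
    if len(sys.argv)>3: P=np.array([px2w(p,q,float(sys.argv[3]))[:2] for q in np.argwhere(o)[:,::-1]])
    c,(w,h),a=cv2.minAreaRect(P.astype(np.float32)); print("handle rect",c,w,h,a,"z",np.median(W[o][:,2]),"mean",P.mean(0))
    ex=P-P.mean(0); e=np.linalg.svd(ex,full_matrices=False)[2][0]; e=e*np.sign(e[0]); print("yaw",np.arctan2(e[1],e[0]))
for l in ["nut_seat","nut_mark","wrench","wrench_grip","mat"]:
  for m in optics.mark_of(p,l)[:1]: print(l,np.round(m["at"],1),round(m["p"],2),px2w(p,m["at"],{"nut_seat":.03,"nut_mark":.058,"wrench":.021,"wrench_grip":.037,"mat":.021}[l]))
E
python3 meas.py wrist w2; python3 meas.py top t2; python3 meas.py side s2
```

```text
clock: 3.02
tcp_pos: [0.6104, -0.0464, 0.2573]
eef_rot: [1.0, 0.003, -0.002, -0.001]
wrist_force: [-0.4, 0.4, -0.0]
finger_gap: 0.0881
grasp_force: 0.0
wrist 3.075 tcp [ 0.6095 -0.047   0.2589]
yellow n 592 px [252.2922 157.7686] ctr@.055 [ 0.6288 -0.0448  0.055 ] zmax 0.057573004788611236
foot rect (0.6217086315155029, -0.04450294375419617) 0.0999978706240654 0.087211012840271 88.83787536621094 z 0.029859190766639204 box [[ 0.5771 -0.0936]
 [ 0.6643 -0.0954]
 [ 0.6663  0.0046]
 [ 0.5791  0.0064]]
handle rect (0.7211740016937256, 0.26509004831314087) 0.03171491250395775 0.03050091303884983 88.94200897216797 z 0.04921616991719318 mean [0.7192 0.2636]
yaw -1.1117455662170814
nut_seat [256.  158.5] 0.78 [ 0.6235 -0.05    0.03  ]
nut_mark [252.9 150. ] 0.7 [ 0.6397 -0.0456  0.058 ]
wrench [ 56. 173.] 0.83 [0.5987 0.2519 0.021 ]
wrench_grip [ 62.9 241.3] 0.85 [0.4927 0.2522 0.037 ]
mat [ 59.5 221.5] 0.92 [0.5194 0.263  0.021 ]
top 3.375 tcp [ 0.6095 -0.0466  0.2624]
foot rect (0.6160021424293518, -0.012788621708750725) 0.0720672756433487 0.03804536908864975 1.5316475629806519 z 0.02966970
[... 557 characters left out ...]
055 [ 0.6165 -0.0266  0.055 ] zmax 0.05657581160189458
foot rect (0.6300485134124756, -0.03381723165512085) 0.1438930630683899 0.10611414909362793 85.1086654663086 z 0.02911423247006307 box [[ 0.5711 -0.101 ]
 [ 0.6768 -0.11  ]
 [ 0.689   0.0333]
 [ 0.5833  0.0424]]
handle rect (0.479625940322876, 0.259769082069397) 0.02028982900083065 0.14023862779140472 88.10440063476562 z 0.03575519707324311 mean [0.4784 0.2634]
yaw -0.03674079043928395
nut_seat [196.  190.5] 0.65 [ 0.6294 -0.0397  0.03  ]
nut_mark [196.1 180.7] 0.51 [ 0.632  -0.0524  0.058 ]
wrench [166.9 258.6] 0.72 [0.5949 0.2408 0.021 ]
wrench_grip [202.6 271.3] 0.84 [0.4834 0.2667 0.037 ]
mat [193.  272.3] 0.65 [0.5116 0.264  0.021 ]
```

To row units: -0.058 m is -0.928, -0.018 m is -0.288, 0.02 rad / 6.2832 = 0.0032.

```bash
echo '[{"az": 0.0032, "dx": -0.288, "dy": -0.928, "dz": 0.064, "aperture": 0.088}, {"dx": -0.288, "dy": -0.928, "dz": 0.064, "aperture": 0.088}, {"dx": -0.288, "dy": -0.928, "dz": 0.064, "aperture": 0.088}, {"dx": -0.288, "dy": -0.928, "dz": 0.064, "aperture": 0.088}, {"dx": -0.256, "dy": -0.928, "dz": 0.064, "aperture": 0.088}]' > path.dat && python3 -m creep path.dat; echo '[{"dy": -0.096, "aperture": 0.088}, {"aperture": 0.088}]' > path.dat && python3 -m creep path.dat; python3 meas.py wrist w3 .037; python3 - <<'E'
import cv2
a=cv2.imread("pics/w3.png"); cv2.imwrite("pics/w3c.png",cv2.resize(a[0:300,100:420],(640,600),interpolation=cv2.INTER_CUBIC))
from h import *
print(delta([.48,.255,.2],-.03))
E
```

```text
clock: 4.55
tcp_pos: [0.5239, 0.2468, 0.2411]
eef_rot: [1.0, -0.007, 0.0, -0.0]
wrist_force: [0.3, 0.1, -0.7]
finger_gap: 0.0877
grasp_force: 0.0
clock: 4.8
tcp_pos: [0.5247, 0.2512, 0.2408]
eef_rot: [1.0, -0.006, -0.0, 0.0]
wrist_force: [0.8, -1.5, -0.4]
finger_gap: 0.0874
grasp_force: 0.0
wrist 4.85 tcp [0.5252 0.2499 0.2408]
yellow n 1124 px [484.8932  91.6762] ctr@.055 [ 0.6237 -0.0313  0.055 ] zmax 0.05694670171707216
foot rect (0.6342263221740723, -0.03144172579050064) 0.1249871626496315 0.11035551875829697 89.45848083496094 z 0.029531993715714612 box [[ 0.5785 -0.0934]
 [ 0.6888 -0.0945]
 [ 0.69    0.0305]
 [ 0.5796  0.0316]]
handle rect (0.48197391629219055, 0.2570423185825348) 0.018935253843665123 0.13956965506076813 88.03711700439453 z 0.03669731470253787 mean [0.4908 0.2568]
yaw -0.03603995798333929
nut_seat [479.8  90.3] 0.57 [ 0.6268 -0.0445  0.03  ]
nut_mark [503.   80.7] 0.94 [ 0.6356 -0.0478  0.058 ]
wrench [266.1 349.7] 0.92 [0.1951 0.2327 0.021 ]
wrench_grip [246.7 197.1] 0.88 [0.4879 0.2609 0.037 ]
mat [239.7 174.1] 0.95 [0.5177 0.2707 0.021 ]
(array([-0.0454, -0.0046,  0.041 ]), array([ 0.0003, -0.0002,  0.0144]))
```

View pics/w3c.png

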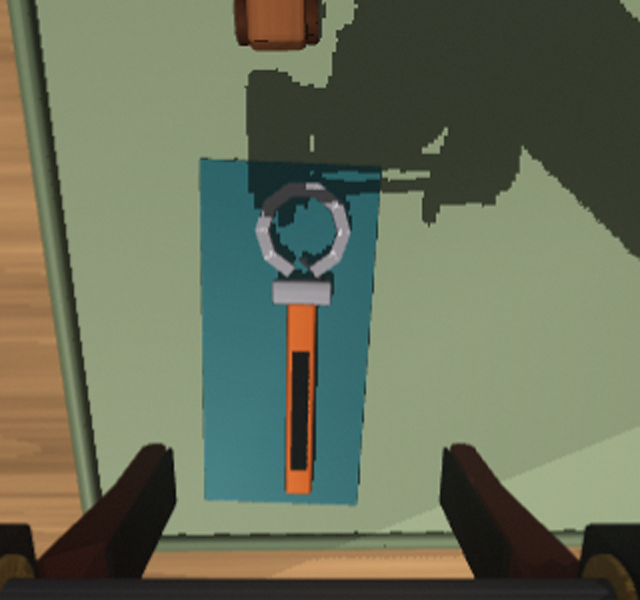

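To row units: 0.06 m is 0.96, -0.037 m is -0.592, 0.02 rad / 6.2832 = 0.0032.

```bash
echo '[{"az": 0.0032, "dx": -0.592, "dy": -0.096, "dz": 0.48, "aperture": 0.088}, {"dz": 0.96, "aperture": 0.06}, {"dz": 0.96, "aperture": 0.06}, {"dz": 0.72, "aperture": 0.06}, {"aperture": 0.06}]' > path.dat && python3 -m creep path.dat; python3 -c "
from h import *
print(delta([.488,.2567,.0245],-.034))"
```

```text
clock: 5.72
tcp_pos: [0.4859, 0.2557, 0.0433]
eef_rot: [1.0, -0.017, -0.003, 0.002]
wrist_force: [0.6, -0.1, 0.2]
finger_gap: 0.0601
grasp_force: 0.0
(array([ 0.0022, -0.0011,  0.0188]), array([0.0032, 0.0055, 0.0001]))
```

To row units: 0.018 m is 0.288, 0.002 m is 0.032, 0.005 rad / 6.2832 = 0.0008.

```bash
echo '[{"ax": 0.0005, "ay": 0.0008, "dx": 0.032, "dy": -0.016, "dz": 0.288, "aperture": 0.06}, {"aperture": 0.06}]' > path.dat && python3 -m creep path.dat; python3 -c "
from h import *
print(delta([.488,.2567,.0245],-.034))"; echo '[{"aperture": 0}, {"aperture": 0}, {"aperture": 0}, {"aperture": 0}]' > path.dat && python3 -m creep path.dat
```

```text
clock: 5.98
tcp_pos: [0.4905, 0.2584, 0.0292]
eef_rot: [1.0, -0.017, 0.003, -0.002]
wrist_force: [0.2, 0.1, 0.3]
finger_gap: 0.0601
grasp_force: 0.0
(array([-0.0024,  0.0018,  0.0047]), array([-0.0032, -0.0058,  0.0001]))
clock: 6.48
tcp_pos: [0.4899, 0.2585, 0.0283]
eef_rot: [1.0, -0.017, 0.003, -0.002]
wrist_force: [-1.1, -0.7, 0.1]
finger_gap: 0.0234
grasp_force: 0.0
```

To row units: 0.0045 m is 0.072, -0.0015 m is -0.024, -0.006 rad / 6.2832 = -0.001.

```bash
echo '[{"ax": -0.0005, "ay": -0.001, "dx": -0.024, "dz": 0.072, "aperture": 0.03}, {"aperture": 0.026}, {"aperture": 0}, {"aperture": 0}, {"aperture": 0}]' > path.dat && python3 -m creep path.dat;
```

```text
clock: 7.1
tcp_pos: [0.4882, 0.2584, 0.0234]
eef_rot: [1.0, -0.017, -0.001, 0.0]
wrist_force: [0.6, -0.1, -1.6]
finger_gap: 0.0199
grasp_force: 30.0
```

To row units: -0.05 m is -0.8, -0.03 m is -0.48.

```bash
echo '[{"dz": -0.48, "aperture": 0}, {"dz": -0.8, "aperture": 0}, {"dz": -0.32, "aperture": 0}, {"aperture": 0}]' > path.dat && python3 -m creep path.dat; python3 - <<'E'
from h import *
p=optics.read_camera("wrist"); s,M=pose(); print(s["tcp_pos"],M,s["wrist_force"],s["wrist_torque"])
cv2.imwrite("pics/w4.png",p["image"])
for l in ["wrench","wrench_grip"]:
  for m in optics.mark_of(p,l)[:2]: print(l,m["at"],m["p"])
# depth of ring/handle in tool frame
R,t=np.array(p["R"]),np.array(p["t"]); print("cam in tool",M.T@(-R.T@t-s["tcp_pos"]),M.T@R.T)
for x in (-.07,.03,.05,.085,.115,.145): print(x,w2px(p,s["tcp_pos"]+M@[x,0,-.0136]))
E
```

```text
clock: 7.6
tcp_pos: [0.4893, 0.259, 0.1249]
eef_rot: [1.0, -0.017, 0.001, -0.001]
wrist_force: [-0.2, -0.4, -1.8]
finger_gap: 0.0199
grasp_force: 30.0
[0.48858983 0.25838941 0.12353616] [[ 9.99436122e-01 -3.35773036e-02 -5.89554402e-05]
 [-3.35772947e-02 -9.99436113e-01  1.45922960e-04]
 [-6.38218955e-05 -1.43861113e-04 -9.99999988e-01]] [-0.18186562  0.29334329 -1.98097125] [0.05332086 0.05887949 0.01652715]
wrench_grip [252.6, 248.8] 0.68
cam in tool [ 8.01555821e-02  9.39402715e-05 -1.63237345e-01] [[-0.00162025 -0.95767242 -0.28785573]
 [ 0.99999816 -0.00125528 -0.00145246]
 [ 0.00102964 -0.28785755  0.95767268]]
-0.07 [254.00013474 338.7402919 ]
0.03 [253.8035206  201.50707852]
0.05 [253.7550381  167.75325878]
0.085 [253.66068245 102.15907644]
0.115 [253.56857464  38.25131167]
0.145 [253.46412163 -34.07215858]
```

View pics/w4.png

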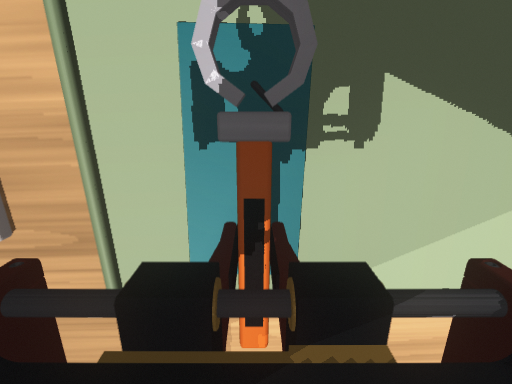

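Ring visible at about px (254,43), collar at rows 112–140, handle straight between the fingers. Fitting the ring in the tool frame.

```bash
cat > ring.py <<'E'
from h import *
from scipy.optimize import least_squares
np.set_printoptions(precision=4,suppress=True)
def ringfit(p,M,tcp):
    v,u=np.mgrid[:384,:512]
    n=cv2.undistortPoints(np.stack([u,v],-1).reshape(-1,1,2).astype(float),p["camera_matrix"],np.array(p["dist"])).reshape(384,512,2)
    R,t=np.array(p["R"]),np.array(p["t"]); d=p["range_z"]
    W=(np.dstack([n*d[...,None],d])-t)@R; T=(W-tcp)@M
    m=(d>0)&(T[...,0]>.03)&(T[...,0]<.16)&(abs(T[...,1])<.045)&(T[...,2]>-.03)&(T[...,2]<.012)
    P=T[m]; top=P[P[:,2]<np.percentile(P[:,2],60)+.002]
    A=np.c_[top[:,:2],np.ones(len(top))]; k=np.linalg.lstsq(A,top[:,2],rcond=None)[0]
    q=T[m&(T[...,0]>.075)]; q=q[abs(q[:,2]-(q[:,:2]@k[:2]+k[2]))<.004]
    # outer edge: extreme angle bins
    c=np.array([.114,0.])
    for _ in range(5):
        a=np.arctan2(q[:,1]-c[1],q[:,0]-c[0]); rr=np.hypot(*(q[:,:2]-c).T); E=[];I=[]
        for b in np.arange(-3.14,3.14,.1):
            s=(a>=b)&(a<b+.1)
            if s.sum()>5 and abs(b)<2.3: E.append(q[s][np.argmax(rr[s]),:2]); I.append(q[s][np.argmin(rr[s]),:2])
        E=np.array(E);I=np.array(I)
        f=least_squares(lambda z:np.r_[np.hypot(*(E-z[:2]).T)-z[2],np.hypot(*(I-z[:2]).T)-z[3]],[*c,.03,.0215],loss="soft_l1",f_scale=.001); c=f.x[:2]
    return f.x,k,len(E)
if __name__=="__main__":
    p=optics.read_camera("wrist"); s,M=pose()
    print(s["clock"],s["tcp_pos"],ringfit(p,M,s["tcp_pos"]))
E
python3 ring.py
```

```text
7.8 [0.4877 0.258  0.1221] (array([0.1111, 0.0007, 0.03  , 0.0219]), array([ 0.0001,  0.0004, -0.0136]), 37)
```

To row units: 0.058 m is 0.928, 0.04 m is 0.64.

```bash
echo '[{"dx": 0.032, "dy": 0.64, "dz": -0.16, "aperture": 0}, {"dx": 0.032, "dy": 0.928, "dz": -0.16, "aperture": 0}, {"dx": 0.032, "dy": 0.928, "dz": -0.16, "aperture": 0}, {"dx": 0.032, "dy": 0.928, "aperture": 0}, {"dx": 0.032, "dy": 0.928, "aperture": 0}]' > path.dat && python3 -m creep path.dat; echo '[{"dx": 0.032, "dy": 0.928, "aperture": 0}, {"az": -0.0299, "dy": 0.416, "aperture": 0}, {"az": -0.0299, "aperture": 0}, {"az": -0.0299, "aperture": 0}, {"aperture": 0}]' > path.dat && python3 -m creep path.dat;python3 -c "
from h import *
print(delta([.5283,-.1001,.15],.53))"
```

```text
clock: 8.43
tcp_pos: [0.4887, -0.0155, 0.1526]
eef_rot: [1.0, -0.017, -0.001, -0.0]
wrist_force: [1.3, -0.0, -2.1]
finger_gap: 0.0195
grasp_force: 30.0
clock: 9.05
tcp_pos: [0.488, -0.0977, 0.1524]
eef_rot: [0.965, 0.261, -0.001, -0.001]
wrist_force: [-0.9, 0.4, -2.0]
finger_gap: 0.0194
grasp_force: 30.0
(array([0.0336, 0.0224, 0.0023]), array([-0.0022,  0.002 , -0.0022]))
```

To row units: 0.034 m is 0.544, 0.022 m is 0.352.

```bash
echo '[{"dx": 0.544, "dy": 0.352, "dz": 0.032, "aperture": 0}, {"aperture": 0}, {"aperture": 0}]' > path.dat && python3 -m creep path.dat;python3 ring.py; python3 - <<'E'
from h import *
p=optics.read_camera("wrist"); s,M=pose(); print(s["tcp_pos"],M)
cv2.imwrite("pics/w5.png",p["image"])
hsv=cv2.cvtColor(p["image"],cv2.COLOR_BGR2HSV); H,S,V=cv2.split(hsv)
y=(H>18)&(H<34)&(S>110)&(V>60); y[250:]=0
uv=np.argwhere(y)[:,::-1]; print(len(uv),uv.mean(0),px2w(p,uv.mean(0),.055))
print("pred nut top px",w2px(p,[.6245,-.0446,.058]),w2px(p,[.6245,-.0446,.03]))
E
```

```text
clock: 9.43
tcp_pos: [0.5282, -0.0991, 0.1506]
eef_rot: [0.965, 0.261, -0.001, -0.001]
wrist_force: [-0.8, -0.1, -1.7]
finger_gap: 0.0196
grasp_force: 30.0
9.475 [ 0.528  -0.0992  0.1508] (array([0.1108, 0.0007, 0.03  , 0.0219]), array([ 0.0005,  0.0015, -0.0132]), 37)
[ 0.52806907 -0.09932833  0.15108946] [[ 8.63832403e-01  5.03774567e-01 -2.18312835e-03]
 [ 5.03775708e-01 -8.63834495e-01 -3.12789624e-05]
 [-1.90161912e-03 -1.07278725e-03 -9.99997616e-01]]
1305 [254.46590038  73.69501916] [ 0.62432601 -0.0444719   0.055     ]
pred nut top px [254.69841751  73.13635899] [254.64159053  76.97207183]
```

View pics/w5.png

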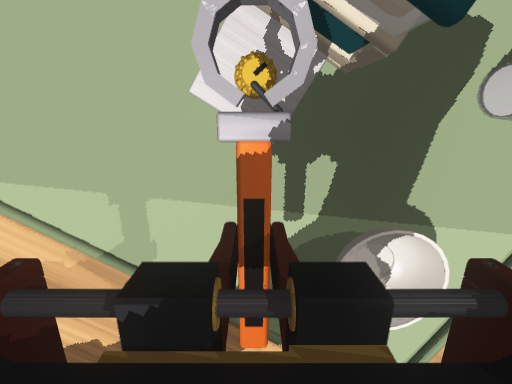

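To row units: 0.04 m is 0.64, 0.035 m is 0.56.

```bash
echo '[{"dz": 0.64, "aperture": 0}, {"dz": 0.56, "aperture": 0}, {"dz": 0.16, "aperture": 0}, {"aperture": 0}, {"aperture": 0}]' > path.dat && python3 -m creep path.dat; cat > al.py <<'E'
from ring import *
N=np.array([.6243,-.0445])
p=optics.read_camera("wrist"); s,M=pose(); f,k,n=ringfit(p,M,s["tcp_pos"])
c=s["tcp_pos"]+M@[.1108,.0007,.0024]
print(s["clock"],"tcp",s["tcp_pos"],"fit",f,k,"ring",c,"yaw",np.arctan2(M[1,0],M[0,0]),"err tool",M.T@np.r_[N-c[:2],0],"F tool",M.T@s["wrist_force"],"Tq",s["wrist_torque"])
E
python3 al.py
```

```text
clock: 10.15
tcp_pos: [0.5298, -0.0995, 0.0678]
eef_rot: [0.965, 0.261, 0.0, 0.0]
wrist_force: [0.4, 0.9, -2.2]
finger_gap: 0.0197
grasp_force: 30.0
10.2 tcp [ 0.5299 -0.0996  0.0678] fit [0.1106 0.0006 0.03   0.0219] [ 0.      0.0012 -0.0133] ring [ 0.6259 -0.0443  0.0655] yaw 0.5289806873480258 err tool [-0.0015 -0.0006 -0.    ] F tool [-0.464  -0.7111  1.0956] Tq [-0.0577 -0.0318  0.0099]
```

To row units: 0.005 m is 0.08, 0.003 m is 0.048.

```bash
echo '[{"dx": -0.0192, "dy": -0.008, "dz": 0.048, "aperture": 0}, {"dz": 0.08, "aperture": 0}, {"dz": 0.08, "aperture": 0}, {"dz": 0.048, "aperture": 0}, {"aperture": 0}]' > path.dat && python3 -m creep path.dat; python3 al.py
```

```text
clock: 10.82
tcp_pos: [0.5275, -0.0995, 0.05]
eef_rot: [0.965, 0.262, -0.001, -0.0]
wrist_force: [0.1, -0.2, -2.0]
finger_gap: 0.0193
grasp_force: 30.0
10.875 tcp [ 0.5276 -0.0995  0.0502] fit [0.1097 0.0003 0.03   0.0215] [ 0.0012  0.0009 -0.0132] ring [ 0.6236 -0.0442  0.0477] yaw 0.5293074665683486 err tool [ 0.0005  0.0006 -0.    ] F tool [0.5571 0.8273 0.7675] Tq [ 0.0344 -0.015  -0.01  ]
```

To row units: 0.004 m is 0.064, 0.0003 m is 0.0048.

```bash
echo '[{"dx": 0.0048, "dy": 0.0048, "dz": 0.064, "aperture": 0}, {"dz": 0.064, "aperture": 0}, {"dz": 0.064, "aperture": 0}, {"aperture": 0}]' > path.dat && python3 -m creep path.dat; python3 al.py
```

```text
clock: 11.38
tcp_pos: [0.5276, -0.0997, 0.0379]
eef_rot: [0.965, 0.262, -0.001, -0.0]
wrist_force: [-1.2, -0.3, -2.3]
finger_gap: 0.0195
grasp_force: 30.0
11.425 tcp [ 0.5276 -0.0997  0.0381] fit [0.1059 0.0013 0.0291 0.0048] [-0.0163 -0.005  -0.0123] ring [ 0.6236 -0.0443  0.0355] yaw 0.5293693552976351 err tool [ 0.0005  0.0005 -0.    ] F tool [-0.9404 -1.4146  1.5452] Tq [0.0279 0.3046 0.0617]
```

To row units: 0.004 m is 0.064, 0.0015 m is 0.024.

```bash
echo '[{"dx": 0.0048, "dy": 0.0048, "dz": 0.064, "aperture": 0}, {"dz": 0.024, "aperture": 0}, {"aperture": 0}]' > path.dat && python3 -m creep path.dat; python3 al.py
```

```text
clock: 11.8
tcp_pos: [0.5283, -0.0998, 0.0327]
eef_rot: [0.965, 0.262, -0.001, -0.0]
wrist_force: [-0.7, 0.3, -1.4]
finger_gap: 0.0197
grasp_force: 30.0
11.85 tcp [ 0.5283 -0.0999  0.0328] fit [0.1097 0.0006 0.0294 0.0149] [-0.0609 -0.0076 -0.0099] ring [ 0.6243 -0.0445  0.0303] yaw 0.5292437641444996 err tool [ 0. -0. -0.] F tool [-0.6055 -0.6055  1.983 ] Tq [0.0247 0.2767 0.0502]
```

To row units: -0.0055 m is -0.088, 0.0008 m is 0.0128, 0.05 rad / 6.2832 = 0.008.

```bash
echo '[{"az": 0.008, "dx": 0.0016, "dy": -0.088, "dz": 0.0128, "aperture": 0}, {"az": 0.008, "dx": 0.0016, "dy": -0.088, "aperture": 0}, {"az": 0.008, "dx": 0.0016, "dy": -0.088, "aperture": 0}, {"aperture": 0}]' > path.dat && python3 -m creep path.dat; python3 al.py
```

```text
clock: 12.35
tcp_pos: [0.5217, -0.0851, 0.0325]
eef_rot: [0.982, 0.189, 0.0, 0.0]
wrist_force: [-0.9, -0.4, -1.2]
finger_gap: 0.0198
grasp_force: 30.0
12.4 tcp [ 0.5217 -0.0852  0.0325] fit [0.1096 0.0008 0.0295 0.0151] [-0.0531  0.0007 -0.0107] ring [ 0.6249 -0.0448  0.0301] yaw 0.3803863396667631 err tool [-0.0004 -0.0005 -0.    ] F tool [-0.6953 -0.0966  0.8741] Tq [ 0.0503 -0.1327  0.0293]
```

To row units: -0.0089 m is -0.1424, 0.0003 m is 0.0048, 0.08 rad / 6.2832 = 0.0127.

```bash
echo '[{"az": 0.0127, "dx": 0.0048, "dy": -0.1424, "aperture": 0}, {"az": 0.0127, "dx": 0.0048, "dy": -0.1424, "aperture": 0}, {"az": 0.0127, "dx": 0.0048, "dy": -0.1424, "aperture": 0}, {"az": 0.0127, "dx": 0.0048, "dy": -0.1424, "aperture": 0}]' > path.dat && python3 -m creep path.dat; python3 al.py
```

```text
clock: 12.9
tcp_pos: [0.5132, -0.0515, 0.0322]
eef_rot: [1.0, 0.028, -0.001, 0.0]
wrist_force: [-0.2, -2.1, -1.4]
finger_gap: 0.0198
grasp_force: 30.0
12.95 tcp [ 0.5131 -0.0502  0.0322] fit [0.1105 0.0014 0.0297 0.0152] [-0.0573  0.0192 -0.0101] ring [ 0.6238 -0.0449  0.0297] yaw 0.053789778608526274 err tool [ 0.0005 -0.0004 -0.    ] F tool [-0.1736  3.7815  1.8834] Tq [-0.9611  0.093  -0.4018]
```

To row units: -0.0089 m is -0.1424, 0.0003 m is 0.0048, 0.08 rad / 6.2832 = 0.0127.

```bash
echo '[{"az": 0.0127, "dx": 0.0048, "dy": -0.1424, "aperture": 0}, {"az": 0.0127, "dx": 0.0048, "dy": -0.1424, "aperture": 0}, {"az": 0.0127, "dx": 0.0048, "dy": -0.1424, "aperture": 0}, {"az": 0.0127, "dx": 0.0048, "dy": -0.1424, "aperture": 0}]' > path.dat && python3 -m creep path.dat; python3 al.py; echo '[{"az": 0.0127, "dx": 0.0048, "dy": -0.1424, "aperture": 0}, {"az": 0.0127, "dx": 0.0048, "dy": -0.1424, "aperture": 0}, {"az": 0.0127, "dx": 0.0048, "dy": -0.1424, "aperture": 0}, {"az": 0.0095, "dx": 0.0032, "dy": -0.1072, "aperture": 0}]' > path.dat && python3 -m creep path.dat; python3 al.py
```

```text
clock: 13.45
tcp_pos: [0.5164, -0.016, 0.0321]
eef_rot: [0.991, -0.131, -0.001, 0.0]
wrist_force: [-1.9, -2.3, -1.2]
finger_gap: 0.0195
grasp_force: 30.0
13.5 tcp [ 0.5168 -0.0147  0.0322] fit [0.1106 0.0014 0.0295 0.015 ] [-0.0614  0.0205 -0.0099] ring [ 0.6235 -0.0444  0.0296] yaw -0.26488453349363883 err tool [ 0.0008 -0.0001 -0.    ] F tool [1.2011 2.9432 0.7259] Tq [-0.9294  0.2471 -0.3779]
clock: 14.0
tcp_pos: [0.5295, 0.0147, 0.032]
eef_rot: [0.961, -0.276, -0.001, 0.001]
wrist_force: [-1.0, -2.0, 0.3]
finger_gap: 0.0195
grasp_force: 30.0
14.05 tcp [0.53   0.0156 0.0321] fit [0.1105 0.0011 0.0293 0.0148] [-0.0718  0.0152 -0.0094] ring [ 0.6234 -0.0441  0.0296] yaw -0.5623295652917678 err tool [ 0.001  -0.0002 -0.    ] F tool [1.0754 3.0099 0.7843] Tq [-0.7335  0.3437 -0.3241]
```

To row units: 0.0111 m is 0.1776, 0.0006 m is 0.0096, -0.1 rad / 6.2832 = -0.0159.

```bash
echo '[{"az": -0.0127, "dx": 0.0128, "dy": 0.1424, "aperture": 0}, {"az": -0.0159, "dx": 0.0128, "dy": 0.1776, "aperture": 0}, {"az": -0.0159, "dx": 0.0096, "dy": 0.1776, "aperture": 0}, {"az": -0.0159, "dx": 0.0096, "dy": 0.1776, "aperture": 0}, {"az": -0.0159, "dx": 0.0096, "dy": 0.1776, "aperture": 0}]' > path.dat && python3 -m creep path.dat; python3 al.py; echo '[{"az": -0.0159, "dx": 0.0096, "dy": 0.1776, "aperture": 0}, {"az": -0.0159, "dx": 0.0096, "dy": 0.1776, "aperture": 0}, {"az": -0.0159, "dx": 0.0096, "dy": 0.1776, "aperture": 0}, {"az": -0.0159, "dx": 0.0096, "dy": 0.1776, "aperture": 0}, {"az": -0.0159, "dx": 0.0096, "dy": 0.1776, "aperture": 0}]' > path.dat && python3 -m creep path.dat; python3 al.py
```

```text
clock: 14.68
tcp_pos: [0.5136, -0.0352, 0.0322]
eef_rot: [0.999, -0.036, -0.0, -0.0]
wrist_force: [-1.7, 1.6, -1.1]
finger_gap: 0.0199
grasp_force: 30.0
14.725 tcp [ 0.5133 -0.0371  0.0321] fit [ 0.1107 -0.001   0.0296  0.0151] [-0.0572 -0.0105 -0.0103] ring [ 0.6238 -0.0456  0.0295] yaw -0.0703369647789809 err tool [ 0.0005 -0.0011 -0.    ] F tool [-1.9155  0.1607  1.0173] Tq [0.1024 0.2874 0.1053]
clock: 15.35
tcp_pos: [0.523, -0.0894, 0.0321]
eef_rot: [0.978, 0.211, -0.001, -0.0]
wrist_force: [-2.2, 1.4, -0.2]
finger_gap: 0.0196
grasp_force: 30.0
15.4 tcp [ 0.5236 -0.0912  0.0321] fit [ 0.1102 -0.0009  0.0294  0.0149] [-0.0644 -0.0111 -0.0099] ring [ 0.6247 -0.046   0.0296] yaw 0.4270244907676242 err tool [ 0.0002 -0.0015 -0.    ] F tool [-1.4262  1.7133 -0.3269] Tq [0.021  0.2474 0.0459]
```

To row units: 0.0111 m is 0.1776, 0.0067 m is 0.1072, -0.1 rad / 6.2832 = -0.0159.

```bash
echo '[{"az": -0.0159, "dx": 0.0096, "dy": 0.1776, "aperture": 0}, {"az": -0.0095, "dx": 0.0032, "dy": 0.1072, "aperture": 0}, {"aperture": 0}]' > path.dat && python3 -m creep path.dat; python3 al.py; echo '[{"az": 0.0095, "dx": 0.0032, "dy": -0.1072, "aperture": 0}, {"az": 0.0159, "dx": 0.0096, "dy": -0.1776, "aperture": 0}, {"az": 0.0159, "dx": 0.0096, "dy": -0.1776, "aperture": 0}, {"az": 0.0127, "dx": 0.0048, "dy": -0.1424, "aperture": 0}, {"az": 0.0127, "dx": 0.0048, "dy": -0.1424, "aperture": 0}]' > path.dat && python3 -m creep path.dat; python3 al.py
```

```text
clock: 15.78
tcp_pos: [0.5318, -0.1057, 0.0321]
eef_rot: [0.959, 0.285, -0.001, -0.0]
wrist_force: [-0.3, -2.0, -0.3]
finger_gap: 0.0194
grasp_force: 30.0
15.825 tcp [ 0.5317 -0.1056  0.0321] fit [0.1098 0.0006 0.0295 0.0145] [-0.0722  0.0135 -0.0094] ring [ 0.625  -0.0458  0.0296] yaw 0.5763399751531796 err tool [ 0.0001 -0.0015  0.    ] F tool [-2.5419  1.5972  1.0063] Tq [-0.5945  0.196  -0.1324]
clock: 16.45
tcp_pos: [0.5144, -0.0621, 0.0321]
eef_rot: [0.997, 0.077, -0.001, 0.0]
wrist_force: [-1.8, -3.4, 0.3]
finger_gap: 0.0196
grasp_force: 30.0
16.5 tcp [ 0.5142 -0.0608  0.0322] fit [0.1105 0.0017 0.0296 0.0151] [-0.0582  0.0206 -0.0102] ring [ 0.6239 -0.0448  0.0296] yaw 0.1513371891676186 err tool [ 0.0005 -0.0002 -0.    ] F tool [-2.2368  4.7434  0.4904] Tq [-1.2266  0.2748 -0.5055]
```

```bash
python3 -c "
import cv2
from h import *
p=optics.read_camera('wrist'); cv2.imwrite('pics/w6.png',cv2.resize(p['image'][0:200,130:380],(750,600),interpolation=cv2.INTER_CUBIC))"
```

```text
(no output)
```

View pics/w6.png

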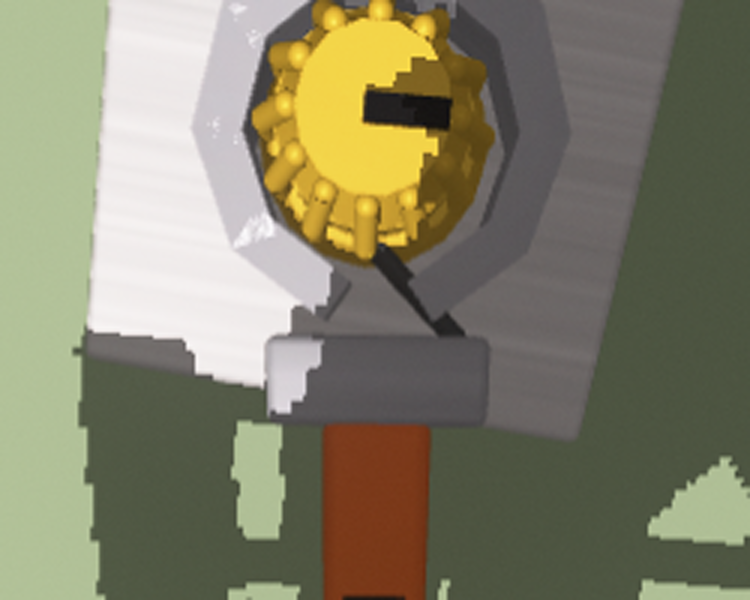

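The ring is seated and the pawl is on a spline. The black bar now points at about 90° to the handle, so the nut has turned to roughly 1.45. I'll keep driving.

To row units: -0.0089 m is -0.1424, 0.0003 m is 0.0048, 0.08 rad / 6.2832 = 0.0127.

```bash
echo '[{"az": 0.0127, "dx": 0.0048, "dy": -0.1424, "aperture": 0}, {"az": 0.0127, "dx": 0.0048, "dy": -0.1424, "aperture": 0}, {"az": 0.0127, "dx": 0.0048, "dy": -0.1424, "aperture": 0}, {"az": 0.0127, "dx": 0.0048, "dy": -0.1424, "aperture": 0}, {"az": 0.0127, "dx": 0.0048, "dy": -0.1424, "aperture": 0}]' > path.dat && python3 -m creep path.dat; python3 al.py; echo '[{"az": 0.0127, "dx": 0.0096, "dy": -0.1424, "aperture": 0}, {"az": 0.0127, "dx": 0.0096, "dy": -0.1424, "aperture": 0}, {"az": 0.0127, "dx": 0.0048, "dy": -0.1424, "aperture": 0}, {"az": 0.0127, "dx": 0.0048, "dy": -0.1424, "aperture": 0}, {"aperture": 0}]' > path.dat && python3 -m creep path.dat; python3 al.py
```

```text
clock: 17.18
tcp_pos: [0.5161, -0.0178, 0.032]
eef_rot: [0.993, -0.121, -0.001, 0.0]
wrist_force: [-1.6, -4.1, 0.6]
finger_gap: 0.0198
grasp_force: 30.0
17.225 tcp [ 0.5164 -0.0165  0.0321] fit [0.1105 0.0018 0.0296 0.0152] [-0.0605  0.0215 -0.0101] ring [ 0.6237 -0.0441  0.0295] yaw -0.2457466256081622 err tool [ 0.0007  0.0002 -0.    ] F tool [-0.3483  3.7339  0.8075] Tq [-1.0477  0.3821 -0.4078]
clock: 17.85
tcp_pos: [0.53, 0.0152, 0.0319]
eef_rot: [0.961, -0.276, -0.001, 0.0]
wrist_force: [-4.4, -0.9, 0.9]
finger_gap: 0.0194
grasp_force: 30.1
17.9 tcp [0.5299 0.015  0.0319] fit [0.1105 0.001  0.0294 0.0145] [-0.0729  0.0168 -0.0096] ring [ 0.6235 -0.0443  0.0293] yaw -0.5579103255166604 err tool [ 0.0008 -0.0002 -0.    ] F tool [-3.6772  2.3544 -1.7014] Tq [-0.1827  0.7775 -0.3145]
```

The rows are not in the units I measure in: shifts go in shares of 62.5 mm and turns go in shares of 2 pi rad. I convert before sending: 0.0111 m is 0.1776, 0.0089 m is 0.1424, -0.1 rad / 6.2832 = -0.0159.

```bash
echo '[{"az": -0.0127, "dx": -0.008, "dy": 0.1424, "aperture": 0}, {"az": -0.0159, "dx": 0.0048, "dy": 0.1776, "aperture": 0}, {"az": -0.0159, "dx": 0.0096, "dy": 0.1776, "aperture": 0}, {"az": -0.0159, "dx": 0.0096, "dy": 0.1776, "aperture": 0}, {"az": -0.0159, "dx": 0.0096, "dy": 0.1776, "aperture": 0}]' > path.dat && python3 -m creep path.dat;  echo '[{"az": -0.0159, "dx": 0.0096, "dy": 0.1776, "aperture": 0}, {"az": -0.0159, "dx": 0.0096, "dy": 0.1776, "aperture": 0}, {"az": -0.0159, "dx": 0.0096, "dy": 0.1776, "aperture": 0}, {"az": -0.0159, "dx": 0.0096, "dy": 0.1776, "aperture": 0}, {"az": -0.0159, "dx": 0.0096, "dy": 0.1776, "aperture": 0}]' > path.dat && python3 -m creep path.dat; echo '[{"az": -0.0159, "dx": 0.0096, "dy": 0.1776, "aperture": 0}, {"az": -0.008, "dx": 0.0032, "dy": 0.0896, "aperture": 0}, {"aperture": 0}]' > path.dat && python3 -m creep path.dat; python3 al.py; echo '[{"az": 0.0095, "dx": 0.0032, "dy": -0.1072, "aperture": 0}, {"az": 0.0095, "dx": 0.0032, "dy": -0.1072, "aperture": 0}, {"az": 0.0095, "dx": 0.0032, "dy": -0.1072, "aperture": 0}, {"az": 0.0095, "dx": 0.0032, "dy": -0.1072, "aperture": 0}]' > path.dat && python3 -m creep path.dat; python3 al.py
```

```text
clock: 18.52
tcp_pos: [0.5134, -0.0346, 0.0322]
eef_rot: [0.999, -0.037, 0.0, -0.0]
wrist_force: [-1.3, -1.0, -1.4]
finger_gap: 0.0199
grasp_force: 30.0
clock: 19.15
tcp_pos: [0.5229, -0.0891, 0.0322]
eef_rot: [0.977, 0.211, -0.0, -0.0]
wrist_force: [-2.5, -0.8, -1.2]
finger_gap: 0.0198
grasp_force: 30.0
clock: 19.52
tcp_pos: [0.531, -0.1045, 0.0321]
eef_rot: [0.96, 0.281, -0.0, 0.0]
wrist_force: [-2.6, -2.7, -1.3]
finger_gap: 0.0197
grasp_force: 30.0
19.575 tcp [ 0.5308 -0.1043  0.0321] fit [0.1097 0.001  0.0294 0.0147] [-0.0704  0.0076 -0.0095] ring [ 0.6246 -0.0453  0.0297] yaw 0.5684282877630313 err tool [ 0.0002 -0.0008 -0.    ] F tool [-2.1531  1.832   0.3785] Tq [-0.7312  0.2639 -0.1529]
clock: 20.08
tcp_pos: [0.5191, -0.0786, 0.0322]
eef_rot: [0.987, 0.163, -0.0, -0.0]
wrist_force: [-0.6, -0.7, -2.1]
finger_gap: 0.0197
grasp_force: 30.0
20.125 tcp [ 0.5189 -0.0777  0.0323] fit [0.1096 0.002  0.0294 0.0151] [-0.0564 -0.0143 -0.0102] ring [ 0.6241 -0.0429  0.0299] yaw 0.3257535541069719 err tool [-0.0004  0.0016 -0.    ] F tool [-1.3572  1.1909  1.1231] Tq [-0.5867  0.2363 -0.2827]
```

```bash
python3 -c "
import cv2
from h import *
p=optics.read_camera('wrist'); cv2.imwrite('pics/w7.png',cv2.resize(p['image'][0:200,130:380],(500,400),interpolation=cv2.INTER_CUBIC))"
```

```text
(no output)
```

View pics/w7.png

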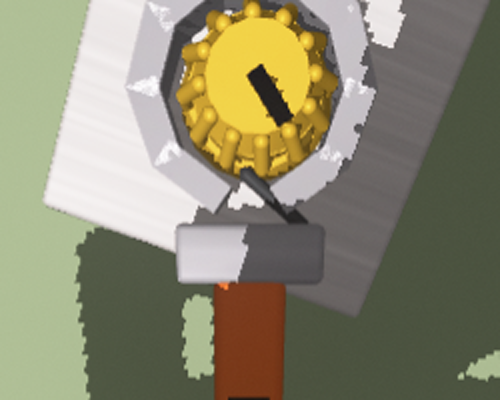

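To row units: -0.0067 m is -0.1072, 0.0002 m is 0.0032, 0.06 rad / 6.2832 = 0.0095.

```bash
echo '[{"az": 0.0095, "dx": 0.0032, "dy": -0.1072, "aperture": 0}, {"az": 0.0095, "dx": 0.0032, "dy": -0.1072, "aperture": 0}, {"az": 0.0095, "dx": 0.0032, "dy": -0.1072, "aperture": 0}, {"az": 0.0095, "dx": 0.0032, "dy": -0.1072, "aperture": 0}]' > path.dat && python3 -m creep path.dat; python3 al.py;  echo '[{"az": 0.0048, "dy": -0.0528, "aperture": 0}, {"az": 0.0048, "dy": -0.0528, "aperture": 0}, {"az": 0.0048, "dy": -0.0528, "aperture": 0}]' > path.dat && python3 -m creep path.dat; python3 al.py
```

```text
clock: 20.68
tcp_pos: [0.5142, -0.0531, 0.0324]
eef_rot: [0.999, 0.044, 0.0, 0.0]
wrist_force: [0.5, -2.4, 0.5]
finger_gap: 0.0196
grasp_force: 30.0
20.725 tcp [ 0.5142 -0.0523  0.0325] fit [0.1098 0.002  0.0295 0.0152] [-0.0467 -0.003  -0.0109] ring [ 0.6246 -0.0434  0.0301] yaw 0.08642054462427409 err tool [-0.0004  0.001  -0.    ] F tool [0.5871 4.2833 0.8815] Tq [-0.7474 -0.1573 -0.3749]
clock: 21.1
tcp_pos: [0.5131, -0.0437, 0.0322]
eef_rot: [1.0, -0.002, -0.0, 0.0]
wrist_force: [0.5, -4.5, -1.2]
finger_gap: 0.0197
grasp_force: 30.1
21.15 tcp [ 0.5129 -0.0432  0.0321] fit [0.1107 0.0018 0.0297 0.0152] [-0.0545  0.0145 -0.0105] ring [ 0.6237 -0.0444  0.0296] yaw -0.004179598681244424 err tool [ 0.0006  0.0001 -0.    ] F tool [-0.1541  4.4575  0.3692] Tq [-1.0661 -0.0746 -0.41  ]
```

To row units: -0.0022 m is -0.0352, 0.02 rad / 6.2832 = 0.0032.

```bash
echo '[{"az": 0.0032, "dy": -0.0352, "aperture": 0}, {"az": 0.0032, "dy": -0.0352, "aperture": 0}, {"az": 0.0032, "dy": -0.0352, "aperture": 0}]' > path.dat && python3 -m creep path.dat; python3 al.py; python3 -c "
import cv2
from h import *
p=optics.read_camera('wrist'); cv2.imwrite('pics/w8.png',p['image'])
im=p['image'][0:110,190:310]; m=(im.max(2)<45).astype('uint8'); k,l,st,c=cv2.connectedComponentsWithStats(m)
for i in range(1,k):
    if st[i,4]>40:
        P=np.argwhere(l==i)[:,::-1]+[190,0]; W=np.array([px2w(p,q,.058)[:2] for q in P]); e=np.linalg.svd(W-W.mean(0),full_matrices=False); print(st[i],W.mean(0),-np.arctan2(*e[2][0][::-1]),e[1])
"
```

```text
clock: 21.52
tcp_pos: [0.5129, -0.0369, 0.0321]
eef_rot: [1.0, -0.031, -0.001, 0.0]
wrist_force: [0.4, -4.8, -0.7]
finger_gap: 0.0197
grasp_force: 30.1
21.575 tcp [ 0.5128 -0.0366  0.032 ] fit [0.1109 0.0017 0.0297 0.0149] [-0.0606  0.0161 -0.0101] ring [ 0.6234 -0.0443  0.0295] yaw -0.06304281032474571 err tool [ 0.001   0.0002 -0.    ] F tool [0.5987 4.5495 0.0121] Tq [-1.1418  0.0189 -0.4179]
[ 60  29  28  26 289] [ 0.62217888 -0.04852748] 2.2541022304285456 [0.0628322  0.01998187]
[ 64  81  29  29 154] [ 0.59979347 -0.04789434] 2.450781601308193 [0.063433   0.01080026]
```

To row units: -0.0044 m is -0.0704, 0.0001 m is 0.0016, 0.04 rad / 6.2832 = 0.0064.

```bash
cat > bar.py <<'E'
from h import *
p=optics.read_camera('wrist'); s,M=pose(); N=np.array([.6243,-.0445])
im=p['image'][0:130,180:330]; m=(im.max(2)<45).astype('uint8'); k,l,st,c=cv2.connectedComponentsWithStats(m)
for i in range(1,k):
    if st[i,4]>40:
        P=np.argwhere(l==i)[:,::-1]+[180,0]; W=np.array([px2w(p,q,.058)[:2] for q in P])
        if np.hypot(*(W.mean(0)-N))<.012:
            e=np.linalg.svd(W-W.mean(0),full_matrices=False)[2][0]; print("bar cw",np.round([-np.arctan2(e[1],e[0])%np.pi, -np.arctan2(*(W.mean(0)-N)[::-1])],3),st[i,4])
print("yaw",np.arctan2(M[1,0],M[0,0]),"F tool",M.T@s["wrist_force"])
E
echo '[{"az": 0.0064, "dx": 0.0016, "dy": -0.0704, "aperture": 0}, {"az": 0.0064, "dx": 0.0016, "dy": -0.0704, "aperture": 0}, {"az": 0.0064, "dy": -0.0704, "aperture": 0}]' > path.dat && python3 -m creep path.dat; python3 bar.py;echo '[{"az": 0.0048, "dx": 0.0016, "dy": -0.0528, "aperture": 0}, {"az": 0.0048, "dx": 0.0016, "dy": -0.0528, "aperture": 0}, {"az": 0.0048, "dy": -0.0528, "aperture": 0}]' > path.dat && python3 -m creep path.dat; python3 bar.py
```

```text
clock: 22.0
tcp_pos: [0.5145, -0.0236, 0.0321]
eef_rot: [0.996, -0.091, -0.001, 0.0]
wrist_force: [0.2, -5.2, -0.8]
finger_gap: 0.0197
grasp_force: 30.0
bar cw [2.365 2.176] 290
yaw -0.18377371820676652 F tool [0.3798722  5.70040599 0.68728132]
clock: 22.42
tcp_pos: [0.5167, -0.0138, 0.032]
eef_rot: [0.991, -0.136, -0.001, 0.0]
wrist_force: [-1.5, -3.7, -0.7]
finger_gap: 0.02
grasp_force: 30.0
bar cw [2.451 2.277] 289
yaw -0.2734443725355209 F tool [0.27479625 4.67253364 0.89323106]
```

To row units: 0.0111 m is 0.1776, 0.0089 m is 0.1424, -0.1 rad / 6.2832 = -0.0159.

```bash
echo '[{"az": -0.0127, "dx": 0.0048, "dy": 0.1424, "aperture": 0}, {"az": -0.0159, "dx": 0.0096, "dy": 0.1776, "aperture": 0}, {"az": -0.0159, "dx": 0.0096, "dy": 0.1776, "aperture": 0}, {"az": -0.0159, "dx": 0.0096, "dy": 0.1776, "aperture": 0}, {"az": -0.0159, "dx": 0.0096, "dy": 0.1776, "aperture": 0}]' > path.dat && python3 -m creep path.dat;  echo '[{"az": -0.0159, "dx": 0.0096, "dy": 0.1776, "aperture": 0}, {"az": -0.0159, "dx": 0.0096, "dy": 0.1776, "aperture": 0}, {"az": -0.0159, "dx": 0.0096, "dy": 0.1776, "aperture": 0}, {"aperture": 0}]' > path.dat && python3 -m creep path.dat; python3 bar.py; echo '[{"az": 0.0095, "dx": 0.0032, "dy": -0.1072, "aperture": 0}, {"az": 0.0095, "dx": 0.0032, "dy": -0.1072, "aperture": 0}, {"az": 0.0095, "dx": 0.0032, "dy": -0.1072, "aperture": 0}, {"az": 0.0095, "dx": 0.0032, "dy": -0.1072, "aperture": 0}]' > path.dat && python3 -m creep path.dat; python3 bar.py; python3 al.py
```

```text
clock: 23.1
tcp_pos: [0.5153, -0.066, 0.0321]
eef_rot: [0.994, 0.107, -0.001, -0.001]
wrist_force: [-0.6, -2.0, -0.9]
finger_gap: 0.0198
grasp_force: 30.0
clock: 23.6
tcp_pos: [0.5274, -0.0975, 0.032]
eef_rot: [0.968, 0.251, -0.0, -0.001]
wrist_force: [-1.9, -2.2, -1.2]
finger_gap: 0.0196
grasp_force: 30.0
bar cw [2.466 2.232] 236
yaw 0.5075093598718698 F tool [-0.96819573  0.74763272  0.54434357]
clock: 24.15
tcp_pos: [0.5176, -0.0729, 0.0325]
eef_rot: [0.991, 0.132, 0.0, 0.0]
wrist_force: [1.1, -4.7, -0.9]
finger_gap: 0.0201
grasp_force: 30.1
bar cw [2.459 2.242] 236
yaw 0.2621328257083739 F tool [-0.39927446  6.60727731  1.1424404 ]
24.25 tcp [ 0.5175 -0.0727  0.0325] fit [0.11   0.0021 0.0295 0.0149] [-0.0496  0.0197 -0.0108] ring [ 0.6246 -0.0443  0.0301] yaw 0.2657767033433269 err tool [-0.0004  0.0001 -0.    ] F tool [-0.1056  6.1865  0.7236] Tq [-1.3117 -0.2788 -0.5356]
```

To row units: -0.0044 m is -0.0704, 0.0001 m is 0.0016, 0.04 rad / 6.2832 = 0.0064.

```bash
echo '[{"az": 0.0064, "dx": 0.0016, "dy": -0.0704, "aperture": 0}, {"az": 0.0064, "dx": 0.0016, "dy": -0.0704, "aperture": 0}]' > path.dat && python3 -m creep path.dat; python3 bar.py;echo '[{"az": 0.0048, "dx": 0.0016, "dy": -0.0528, "aperture": 0}, {"az": 0.0048, "dx": 0.0016, "dy": -0.0528, "aperture": 0}]' > path.dat && python3 -m creep path.dat; python3 bar.py; echo '[{"az": 0.0048, "dx": 0.0016, "dy": -0.0528, "aperture": 0}, {"az": 0.0048, "dx": 0.0016, "dy": -0.0528, "aperture": 0}]' > path.dat && python3 -m creep path.dat; python3 bar.py
```

```text
clock: 24.5
tcp_pos: [0.5156, -0.0648, 0.0325]
eef_rot: [0.996, 0.093, 0.0, 0.0]
wrist_force: [0.9, -6.0, -0.5]
finger_gap: 0.0193
grasp_force: 30.1
bar cw [2.516 2.303] 238
yaw 0.1843330070196319 F tool [ 0.35993452  5.17015095 -0.00584801]
clock: 24.8
tcp_pos: [0.5146, -0.0583, 0.0324]
eef_rot: [0.998, 0.063, 0.0, 0.0]
wrist_force: [0.9, -4.9, -1.1]
finger_gap: 0.0199
grasp_force: 30.1
bar cw [2.576 2.382] 247
yaw 0.12536440128804996 F tool [0.13190095 5.95098931 0.74226863]
clock: 25.1
tcp_pos: [0.5139, -0.0516, 0.0324]
eef_rot: [0.999, 0.033, -0.0, 0.0]
wrist_force: [0.4, -5.2, -1.7]
finger_gap: 0.0202
grasp_force: 30.1
bar cw [2.632 2.458] 260
yaw 0.06554590967881638 F tool [0.07522977 5.90066594 1.06541414]
```

To row units: -0.0022 m is -0.0352, 0.02 rad / 6.2832 = 0.0032.

```bash
echo '[{"az": 0.0032, "dy": -0.0352, "aperture": 0}, {"az": 0.0032, "dy": -0.0352, "aperture": 0}, {"az": 0.0032, "dy": -0.0352, "aperture": 0}]' > path.dat && python3 -m creep path.dat; python3 bar.py;echo '[{"az": 0.0024, "dy": -0.0272, "aperture": 0}, {"az": 0.0024, "dy": -0.0272, "aperture": 0}]' > path.dat && python3 -m creep path.dat; python3 bar.py; 
```

```text
clock: 25.52
tcp_pos: [0.5136, -0.0451, 0.0324]
eef_rot: [1.0, 0.004, 0.0, 0.0]
wrist_force: [1.4, -5.2, -1.6]
finger_gap: 0.0198
grasp_force: 30.1
bar cw [2.687 2.54 ] 269
yaw 0.006522042056319658 F tool [0.77781177 5.93559823 0.6623582 ]
clock: 25.82
tcp_pos: [0.5136, -0.0417, 0.0324]
eef_rot: [1.0, -0.011, 0.0, 0.0]
wrist_force: [0.3, -5.4, -0.2]
finger_gap: 0.0196
grasp_force: 30.1
bar cw [2.72  2.576] 270
yaw -0.02317167176044167 F tool [0.21545768 6.38666775 0.49070283]
```

To row units: -0.0017 m is -0.0272, 0.015 rad / 6.2832 = 0.0024.

```bash
for i in 1; do echo '[{"az": 0.0024, "dy": -0.0272, "aperture": 0}, {"az": 0.0024, "dy": -0.0272, "aperture": 0}]' > path.dat && python3 -m creep path.dat; python3 bar.py; done
```

```text
clock: 26.12
tcp_pos: [0.5137, -0.0383, 0.0324]
eef_rot: [1.0, -0.026, 0.0, 0.0]
wrist_force: [1.5, -5.2, 0.2]
finger_gap: 0.0197
grasp_force: 30.1
bar cw [2.743 2.608] 270
yaw -0.05319442681966138 F tool [1.30586284 5.42864449 0.67167186]
```

To row units: -0.0013 m is -0.0208, 0.012 rad / 6.2832 = 0.0019.

```bash
echo '[{"az": 0.0019, "dy": -0.0208, "aperture": 0}, {"az": 0.0019, "dy": -0.0208, "aperture": 0}]' > path.dat && python3 -m creep path.dat; python3 bar.py
```

```text
clock: 26.42
tcp_pos: [0.5139, -0.0357, 0.0324]
eef_rot: [0.999, -0.038, 0.0, 0.0]
wrist_force: [1.0, -5.4, -1.0]
finger_gap: 0.0196
grasp_force: 30.1
bar cw [2.774 2.639] 272
yaw -0.07689387605838852 F tool [1.17512217 5.34086278 0.47292013]
```

To row units: -0.0013 m is -0.0208, 0.012 rad / 6.2832 = 0.0019.

```bash
echo '[{"az": 0.0019, "dy": -0.0208, "aperture": 0}, {"az": 0.0019, "dy": -0.0208, "aperture": 0}]' > path.dat && python3 -m creep path.dat; python3 bar.py
```

```text
clock: 26.72
tcp_pos: [0.5141, -0.0331, 0.0324]
eef_rot: [0.999, -0.05, 0.0, 0.0]
wrist_force: [1.1, -5.5, 0.7]
finger_gap: 0.0202
grasp_force: 30.1
bar cw [2.794 2.671] 270
yaw -0.10090369105728338 F tool [1.41832243 5.51352571 1.23597918]
```

To row units: -0.0013 m is -0.0208, 0.012 rad / 6.2832 = 0.0019.

```bash
echo '[{"az": 0.0019, "dy": -0.0208, "aperture": 0}]' > path.dat && python3 -m creep path.dat; python3 bar.py
```

```text
clock: 26.9
tcp_pos: [0.5142, -0.0318, 0.0323]
eef_rot: [0.998, -0.056, 0.0, 0.0]
wrist_force: [0.2, -5.2, -1.3]
finger_gap: 0.0196
grasp_force: 30.1
bar cw [2.802 2.684] 270
yaw -0.11281354343420923 F tool [ 1.51027202  5.49243573 -0.0898118 ]
```

To row units: -0.0013 m is -0.0208, 0.012 rad / 6.2832 = 0.0019.

```bash
echo '[{"az": 0.0019, "dy": -0.0208, "aperture": 0}]' > path.dat && python3 -m creep path.dat; python3 bar.py; echo '[{"az": 0.0016, "dy": -0.0176, "aperture": 0}]' > path.dat && python3 -m creep path.dat; python3 bar.py
```

```text
clock: 27.08
tcp_pos: [0.5144, -0.0305, 0.0324]
eef_rot: [0.998, -0.062, 0.0, 0.0]
wrist_force: [0.9, -4.7, -0.8]
finger_gap: 0.0199
grasp_force: 30.1
bar cw [2.813 2.695] 268
yaw -0.12479746785404204 F tool [1.16898164 5.523461   0.82101201]
clock: 27.25
tcp_pos: [0.5142, -0.0295, 0.0323]
eef_rot: [0.998, -0.067, -0.0, 0.0]
wrist_force: [0.2, -5.6, -0.6]
finger_gap: 0.0198
grasp_force: 30.1
bar cw [2.81  2.697] 273
yaw -0.13462589996360444 F tool [0.27584965 4.97784352 0.7155776 ]
```

To row units: -0.0011 m is -0.0176, 0.01 rad / 6.2832 = 0.0016.

```bash
echo '[{"az": 0.0016, "dy": -0.0176, "aperture": 0}]' > path.dat && python3 -m creep path.dat; python3 bar.py
```

```text
clock: 27.42
tcp_pos: [0.5141, -0.0283, 0.0322]
eef_rot: [0.997, -0.072, -0.0, 0.0]
wrist_force: [-0.4, -6.0, -0.4]
finger_gap: 0.0194
grasp_force: 30.1
bar cw [2.813 2.699] 274
yaw -0.14436834759249642 F tool [1.15155526 6.77548306 0.08390503]
```

To row units: -0.0011 m is -0.0176, 0.01 rad / 6.2832 = 0.0016.

```bash
echo '[{"az": 0.0016, "dy": -0.0176, "aperture": 0}]' > path.dat && python3 -m creep path.dat; python3 bar.py; python3 -c "
from h import *
s,M=pose();print(s['wrist_torque'])"
```

```text
clock: 27.6
tcp_pos: [0.5142, -0.0273, 0.0322]
eef_rot: [0.997, -0.077, -0.001, 0.0]
wrist_force: [-0.3, -4.4, -0.2]
finger_gap: 0.0197
grasp_force: 30.0
bar cw [2.815 2.701] 275
yaw -0.15429368119814874 F tool [-0.1574916   5.33943252  0.21530164]
[-1.14704914  0.03786807 -0.42045017]
```

To row units: -0.0013 m is -0.0208, 0.012 rad / 6.2832 = 0.0019.

```bash
python3 al.py; echo '[{"az": 0.0019, "dy": -0.0208, "aperture": 0}]' > path.dat && python3 -m creep path.dat; python3 bar.py; python3 al.py
```

```text
27.7 tcp [ 0.5142 -0.0272  0.0322] fit [0.1106 0.0013 0.0297 0.015 ] [-0.0579  0.0225 -0.0104] ring [ 0.6235 -0.0448  0.0296] yaw -0.1537331305819605 err tool [ 0.0007 -0.0004 -0.    ] F tool [-0.2489  5.544   0.2375] Tq [-1.099  -0.0232 -0.3117]
clock: 27.82
tcp_pos: [0.5142, -0.026, 0.0321]
eef_rot: [0.997, -0.083, -0.001, 0.0]
wrist_force: [-0.7, -6.1, 0.0]
finger_gap: 0.0196
grasp_force: 30.0
bar cw [2.823 2.709] 279
yaw -0.1663855541566043 F tool [-0.28917836  6.2095696   0.11712111]
27.925 tcp [ 0.5143 -0.0259  0.0321] fit [0.1105 0.0011 0.0296 0.0152] [-0.0593  0.022  -0.0103] ring [ 0.6234 -0.0449  0.0296] yaw -0.165695522564735 err tool [ 0.0008 -0.0005 -0.    ] F tool [-0.3448  5.4664  0.5703] Tq [-1.1609  0.0109 -0.3375]
```

To row units: -0.0013 m is -0.0208, 0.012 rad / 6.2832 = 0.0019.

```bash
echo '[{"az": 0.0019, "dy": -0.0208, "aperture": 0}]' > path.dat && python3 -m creep path.dat; python3 bar.py;  echo '[{"az": 0.0019, "dy": -0.0208, "aperture": 0}]' > path.dat && python3 -m creep path.dat; python3 bar.py
```

```text
clock: 28.05
tcp_pos: [0.5144, -0.0248, 0.0321]
eef_rot: [0.996, -0.089, -0.001, 0.0]
wrist_force: [-1.3, -5.8, 0.4]
finger_gap: 0.0197
grasp_force: 30.0
bar cw [2.816 2.705] 277
yaw -0.17824790733031506 F tool [ 0.35810422  6.39735319 -0.36397559]
clock: 28.22
tcp_pos: [0.5143, -0.0232, 0.032]
eef_rot: [0.996, -0.095, -0.001, 0.0]
wrist_force: [-1.4, -3.1, -1.9]
finger_gap: 0.0197
grasp_force: 30.0
bar cw [2.827 2.715] 280
yaw -0.18984407985314194 F tool [-0.47132731  3.91702441  1.43387139]
```

To row units: -0.0013 m is -0.0208, 0.012 rad / 6.2832 = 0.0019.

```bash
echo '[{"az": 0.0019, "dy": -0.0208, "aperture": 0}]' > path.dat && python3 -m creep path.dat; python3 bar.py
```

```text
clock: 28.4
tcp_pos: [0.5149, -0.0211, 0.0321]
eef_rot: [0.995, -0.1, -0.001, -0.0]
wrist_force: [-1.4, -0.2, -0.6]
finger_gap: 0.0198
grasp_force: 30.0
bar cw [2.822 2.725] 280
yaw -0.20081019297755295 F tool [-1.04149113 -0.05756722  1.75033666]
```

The force has dropped to about zero with the bar still at 2.82, so I'm checking the picture.

```bash
python3 al.py; python3 -c "
import cv2
from h import *
p=optics.read_camera('wrist'); cv2.imwrite('pics/w9.png',cv2.resize(p['image'][0:200,130:380],(750,600),interpolation=cv2.INTER_CUBIC))"
```

```text
28.5 tcp [ 0.5155 -0.0205  0.0322] fit [0.1103 0.0014 0.0295 0.0152] [-0.0615 -0.0099 -0.0098] ring [ 0.624  -0.0432  0.0297] yaw -0.1997069546013335 err tool [ 0.0006  0.0013 -0.    ] F tool [-0.0725  0.7831  1.9839] Tq [ 0.0239  0.0553 -0.1041]
```

View pics/w9.png

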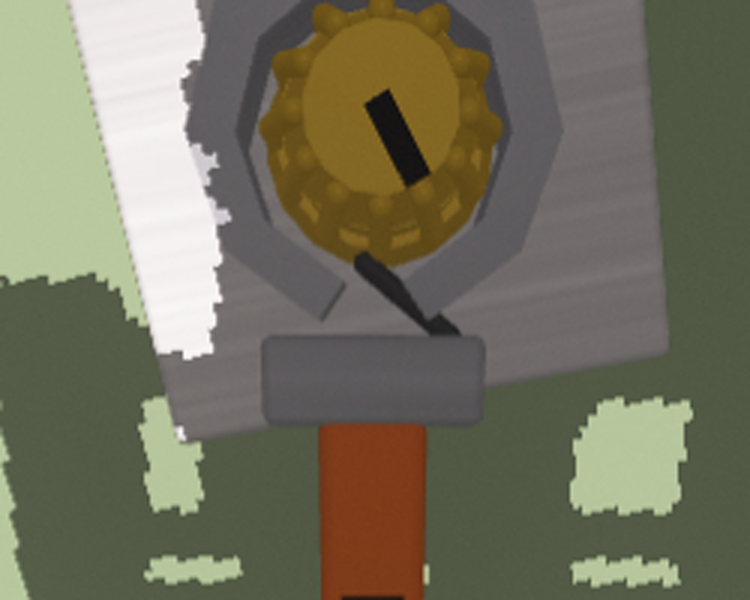

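Nut bar at about px (380,95)→(420,180) in the crop, which is roughly 2.80 in the clamp frame and hasn't changed over the last 0.07 rad. That looks like the stop, with the pawl just yielding. I'll click back once and confirm gently.

To row units: 0.0111 m is 0.1776, 0.0089 m is 0.1424, -0.1 rad / 6.2832 = -0.0159.

```bash
echo '[{"az": -0.0127, "dx": 0.0048, "dy": 0.1424, "aperture": 0}, {"az": -0.0159, "dx": 0.0096, "dy": 0.1776, "aperture": 0}, {"az": -0.0159, "dx": 0.0096, "dy": 0.1776, "aperture": 0}, {"az": -0.0159, "dx": 0.0096, "dy": 0.1776, "aperture": 0}, {"az": -0.0159, "dx": 0.0096, "dy": 0.1776, "aperture": 0}]' > path.dat && python3 -m creep path.dat;  echo '[{"az": -0.0159, "dx": 0.0096, "dy": 0.1776, "aperture": 0}, {"az": -0.0159, "dx": 0.0096, "dy": 0.1776, "aperture": 0}, {"az": -0.0095, "dx": 0.0032, "dy": 0.1072, "aperture": 0}, {"aperture": 0}]' > path.dat && python3 -m creep path.dat; python3 bar.py; echo '[{"az": 0.0048, "dy": -0.0528, "aperture": 0}, {"az": 0.0032, "dy": -0.0352, "aperture": 0}]' > path.dat && python3 -m creep path.dat; python3 bar.py
```

```text
clock: 29.18
tcp_pos: [0.5174, -0.0741, 0.0321]
eef_rot: [0.99, 0.141, -0.001, -0.0]
wrist_force: [-1.6, -0.5, 0.0]
finger_gap: 0.0199
grasp_force: 30.0
clock: 29.68
tcp_pos: [0.5294, -0.1011, 0.0321]
eef_rot: [0.964, 0.266, -0.0, -0.0]
wrist_force: [-0.4, -0.8, 0.4]
finger_gap: 0.0198
grasp_force: 30.0
bar cw [2.816 2.645] 237
yaw 0.5378263881523832 F tool [0.14098455 0.6788291  1.15354184]
clock: 29.98
tcp_pos: [0.5267, -0.096, 0.0324]
eef_rot: [0.97, 0.241, 0.0, 0.0]
wrist_force: [0.9, -2.3, -1.2]
finger_gap: 0.0197
grasp_force: 30.0
bar cw [2.819 2.641] 227
yaw 0.4866371024031923 F tool [-0.65852556  2.57535243  1.55046496]
```

Bar is still at 2.816 from a quite different viewing angle, so the nut is staying put. I'll drive gently until I feel the stop.

To row units: -0.0022 m is -0.0352, 0.02 rad / 6.2832 = 0.0032.

```bash
echo '[{"az": 0.0032, "dy": -0.0352, "aperture": 0}, {"az": 0.0032, "dy": -0.0352, "aperture": 0}]' > path.dat && python3 -m creep path.dat; python3 bar.py; echo '[{"az": 0.0019, "dy": -0.0208, "aperture": 0}]' > path.dat && python3 -m creep path.dat; python3 bar.py
```

```text
clock: 30.28
tcp_pos: [0.5246, -0.0925, 0.0323]
eef_rot: [0.975, 0.222, -0.0, 0.0]
wrist_force: [2.4, -3.6, -0.1]
finger_gap: 0.02
grasp_force: 30.0
bar cw [2.808 2.642] 233
yaw 0.4466623008148606 F tool [ 1.40445618  3.98461948 -0.18340486]
clock: 30.45
tcp_pos: [0.5238, -0.0915, 0.0322]
eef_rot: [0.976, 0.216, -0.0, 0.0]
wrist_force: [0.7, -3.2, -0.8]
finger_gap: 0.0194
grasp_force: 30.1
bar cw [2.818 2.651] 236
yaw 0.43558901231458647 F tool [-0.07033195  3.58217788  1.245781  ]
```

To row units: -0.0013 m is -0.0208, 0.012 rad / 6.2832 = 0.0019.

```bash
echo '[{"az": 0.0019, "dy": -0.0208, "aperture": 0}]' > path.dat && python3 -m creep path.dat; python3 bar.py; python3 al.py
```

```text
clock: 30.62
tcp_pos: [0.5231, -0.0904, 0.0321]
eef_rot: [0.978, 0.21, -0.001, -0.0]
wrist_force: [1.6, -4.0, -0.6]
finger_gap: 0.0199
grasp_force: 30.1
bar cw [2.826 2.649] 235
yaw 0.42358512070412196 F tool [-0.50439494  5.03340865  0.42290564]
30.725 tcp [ 0.523  -0.0903  0.0321] fit [0.1099 0.0014 0.0293 0.0151] [-0.0672  0.0185 -0.0098] ring [ 0.6242 -0.0453  0.0295] yaw 0.424446103080901 err tool [ 0.0004 -0.0007 -0.    ] F tool [-0.6238  4.5027  0.8563] Tq [-0.9739 -0.3611 -0.4359]
```

To row units: -0.0018 m is -0.0288, 0.012 rad / 6.2832 = 0.0019.

```bash
echo '[{"az": 0.0019, "dy": -0.0288, "aperture": 0}]' > path.dat && python3 -m creep path.dat; python3 bar.py; echo '[{"az": 0.0019, "dy": -0.0288, "aperture": 0}]' > path.dat && python3 -m creep path.dat; python3 bar.py
```

```text
clock: 30.85
tcp_pos: [0.5223, -0.0889, 0.0321]
eef_rot: [0.979, 0.205, -0.001, 0.0]
wrist_force: [1.5, -5.5, -0.2]
finger_gap: 0.0196
grasp_force: 30.1
bar cw [2.829 2.644] 229
yaw 0.41148984122277493 F tool [-0.54603452  5.7769725   1.21133982]
clock: 31.02
tcp_pos: [0.5216, -0.0876, 0.0321]
eef_rot: [0.98, 0.199, -0.001, 0.0]
wrist_force: [2.2, -5.8, -0.7]
finger_gap: 0.0197
grasp_force: 30.1
bar cw [2.81  2.647] 234
yaw 0.3993077004629144 F tool [-0.77928383  6.14697338  1.08939144]
```

To row units: -0.0018 m is -0.0288, 0.012 rad / 6.2832 = 0.0019.

```bash
echo '[{"az": 0.0019, "dy": -0.0288, "aperture": 0}]' > path.dat && python3 -m creep path.dat; python3 bar.py; echo '[{"az": 0.0019, "dy": -0.0288, "aperture": 0}]' > path.dat && python3 -m creep path.dat; python3 bar.py
```

```text
clock: 31.2
tcp_pos: [0.5209, -0.0862, 0.0321]
eef_rot: [0.981, 0.193, -0.001, 0.0]
wrist_force: [1.8, -6.7, -1.3]
finger_gap: 0.0198
grasp_force: 30.1
bar cw [2.822 2.649] 232
yaw 0.38702456622743936 F tool [-1.10174646  6.20418558  0.73688319]
clock: 31.38
tcp_pos: [0.5203, -0.0848, 0.0321]
eef_rot: [0.982, 0.187, -0.001, 0.0]
wrist_force: [2.6, -8.0, -0.9]
finger_gap: 0.0198
grasp_force: 30.2
bar cw [2.826 2.648] 236
yaw 0.3746804383200223 F tool [-0.37426549  7.89434711  1.870382  ]
```

The force is up to 7.9 N, clearly above the 5.5 N drive level, with the bar static at 2.82. That's the stop, so I'll relax the push and lift off.

To row units: 0.0055 m is 0.088, -0.04 rad / 6.2832 = -0.0064.

```bash
echo '[{"az": -0.0064, "dy": 0.088, "aperture": 0}, {"az": -0.0064, "dy": 0.088, "aperture": 0}, {"aperture": 0}]' > path.dat && python3 -m creep path.dat; python3 bar.py; python3 al.py
```

```text
clock: 31.8
tcp_pos: [0.5243, -0.0937, 0.032]
eef_rot: [0.974, 0.226, -0.001, -0.0]
wrist_force: [-0.4, -3.5, 0.5]
finger_gap: 0.02
grasp_force: 30.0
bar cw [2.812 2.643] 236
yaw 0.45613807964349146 F tool [-1.68137893  4.0901216   0.21994061]
31.9 tcp [ 0.5242 -0.0935  0.032 ] fit [0.1102 0.0014 0.0294 0.015 ] [-0.0696  0.0129 -0.0096] ring [ 0.624  -0.0453  0.0295] yaw 0.45615666491204 err tool [ 0.0006 -0.0006 -0.    ] F tool [-0.2672  3.9191  0.0265] Tq [-0.8105 -0.1728 -0.294 ]
```

To row units: 0.005 m is 0.08, -0.04 rad / 6.2832 = -0.0064.

```bash
echo '[{"az": -0.0064, "dy": 0.08, "aperture": 0}, {"aperture": 0}]' > path.dat && python3 -m creep path.dat; python3 bar.py; echo '[{"dz": -0.096, "aperture": 0}, {"dz": -0.128, "aperture": 0}, {"dz": -0.128, "aperture": 0}, {"dz": -0.128, "aperture": 0}, {"dz": -0.128, "aperture": 0}]' > path.dat && python3 -m creep path.dat; python3 al.py; python3 bar.py
```

```text
clock: 32.15
tcp_pos: [0.5264, -0.0975, 0.032]
eef_rot: [0.969, 0.246, -0.001, -0.0]
wrist_force: [0.1, -1.9, 0.3]
finger_gap: 0.0199
grasp_force: 30.0
bar cw [2.825 2.654] 238
yaw 0.4965588704106606 F tool [-0.96814216  2.5388318  -0.0850409 ]
clock: 32.83
tcp_pos: [0.5269, -0.098, 0.0708]
eef_rot: [0.969, 0.246, -0.0, -0.0]
wrist_force: [0.3, -0.8, -1.4]
finger_gap: 0.0198
grasp_force: 30.0
32.875 tcp [ 0.5274 -0.0981  0.0717] fit [0.1102 0.0003 0.03   0.0219] [ 0.0012  0.0011 -0.0125] ring [ 0.6252 -0.0458  0.0694] yaw 0.49724623073711566 err tool [-0.0001 -0.0016 -0.    ] F tool [0.7314 0.751  1.5296] Tq [-0.0114 -0.0436  0.021 ]
bar cw [2.839 2.658] 128
yaw 0.4971631311672942 F tool [-0.31504066 -0.47935851  2.16176734]
```

To row units: -0.04 m is -0.64, -0.03 m is -0.48, 0.177 rad / 6.2832 = 0.0282.

```bash
echo '[{"dx": -0.064, "dy": -0.032, "dz": -0.64, "aperture": 0}, {"dx": -0.48, "dy": -0.272, "dz": -0.64, "aperture": 0}, {"az": 0.0282, "aperture": 0}, {"az": 0.0282, "aperture": 0}, {"az": 0.0282, "aperture": 0}]' > path.dat && python3 -m creep path.dat; echo '[{"dx": -0.032, "dy": -0.944, "aperture": 0}, {"dx": -0.032, "dy": -0.944, "aperture": 0}, {"dx": -0.032, "dy": -0.944, "aperture": 0}, {"dx": -0.032, "dy": -0.944, "aperture": 0}, {"dx": -0.032, "dy": -0.944, "aperture": 0}]' > path.dat && python3 -m creep path.dat; echo '[{"dx": -0.032, "dy": -0.88, "aperture": 0}, {"aperture": 0}]' > path.dat && python3 -m creep path.dat; python3 -c "
from h import *
print(delta([.4882,.2584,.0255],-.034))"
```

```text
clock: 33.55
tcp_pos: [0.4878, -0.0977, 0.1503]
eef_rot: [1.0, -0.02, -0.0, 0.0]
wrist_force: [0.2, -1.0, -1.9]
finger_gap: 0.0199
grasp_force: 30.0
clock: 34.17
tcp_pos: [0.4877, 0.1992, 0.1502]
eef_rot: [1.0, -0.017, -0.0, 0.0]
wrist_force: [1.0, 0.2, -1.7]
finger_gap: 0.0196
grasp_force: 30.0
clock: 34.42
tcp_pos: [0.4862, 0.2582, 0.1502]
eef_rot: [1.0, -0.013, -0.001, -0.002]
wrist_force: [-0.3, -0.7, -1.6]
finger_gap: 0.02
grasp_force: 30.0
(array([2.200e-03, 1.000e-04, 1.247e-01]), array([-0.0031,  0.0016,  0.0076]))
```

To row units: 0.05 m is 0.8, 0.045 m is 0.72.

```bash
echo '[{"dx": 0.032, "dz": 0.8, "aperture": 0}, {"dz": 0.72, "aperture": 0}, {"dz": 0.32, "aperture": 0}, {"dz": 0.048, "aperture": 0}, {"aperture": 0}]' > path.dat && python3 -m creep path.dat; python3 al.py
```

```text
clock: 35.05
tcp_pos: [0.4901, 0.2522, 0.0327]
eef_rot: [1.0, -0.017, -0.0, -0.0]
wrist_force: [0.4, 0.1, -0.2]
finger_gap: 0.02
grasp_force: 30.0
35.1 tcp [0.4903 0.2525 0.0331] fit [0.1107 0.001  0.03   0.0219] [ 0.0025 -0.0009 -0.013 ] ring [0.6011 0.248  0.0308] yaw -0.034318902207382096 err tool [ 0.0333  0.2915 -0.0002] F tool [0.358  0.0987 1.787 ] Tq [ 0.1071  0.0233 -0.0052]
```

To row units: -0.0055 m is -0.088, 0.004 m is 0.064.

```bash
echo '[{"dx": -0.016, "dy": -0.088, "dz": 0.064, "aperture": 0}, {"dz": 0.032, "aperture": 0}, {"dz": 0.016, "aperture": 0}, {"aperture": 0}]' > path.dat && python3 -m creep path.dat; python3 al.py
```

```text
clock: 35.6
tcp_pos: [0.4888, 0.258, 0.0251]
eef_rot: [1.0, -0.017, -0.001, 0.0]
wrist_force: [-0.8, 0.0, -2.0]
finger_gap: 0.0197
grasp_force: 30.0
35.65 tcp [0.4888 0.258  0.0252] fit [ 0.0963 -0.0064  0.0397  0.0099] [ 0.0101 -0.0062 -0.0019] ring [0.5995 0.2535 0.0227] yaw -0.033863097381183656 err tool [ 0.0349  0.297  -0.    ] F tool [-0.6561  0.3791  1.8027] Tq [ 0.0455  0.0466 -0.0031]
```

To row units: 0.0012 m is 0.0192.

```bash
echo '[{"dz": 0.0192, "aperture": 0}, {"aperture": 0}, {"aperture": 0.03}, {"aperture": 0.05}, {"aperture": 0.05}]' > path.dat && python3 -m creep path.dat; echo '[{"dz": -0.32, "aperture": 0.06}, {"dz": -0.8, "aperture": 0.06}, {"dx": -0.32, "dz": -0.8, "aperture": 0.06}, {"dx": -0.32, "dz": -0.8, "aperture": 0.06}, {"aperture": 0.06}]' > path.dat && python3 -m creep path.dat; python3 meas.py wrist w10 .037; python3 meas.py top t10;  python3 -c "
import cv2,numpy as np
a=cv2.imread('pics/w10.png'); b=cv2.imread('pics/t10.png')[70:230,130:390]
cv2.imwrite('pics/f.png',np.vstack([cv2.resize(a,(400,300)),cv2.resize(b,(400,246))]))"
```

```text
clock: 36.28
tcp_pos: [0.4889, 0.2581, 0.0241]
eef_rot: [1.0, -0.017, -0.0, -0.0]
wrist_force: [0.0, 0.3, -0.2]
finger_gap: 0.0464
grasp_force: 0.0
clock: 36.9
tcp_pos: [0.4496, 0.2611, 0.198]
eef_rot: [1.0, -0.016, 0.003, -0.002]
wrist_force: [0.1, 0.2, 0.2]
finger_gap: 0.0598
grasp_force: 0.0
wrist 36.95 tcp [0.4496 0.2599 0.1958]
foot rect (0.6071449518203735, -0.012724440544843674) 0.058272961527109146 0.03965340554714203 0.7677142024040222 z 0.02939500364778381 box [[ 0.5777  0.0067]
 [ 0.5783 -0.0329]
 [ 0.6365 -0.0322]
 [ 0.636   0.0075]]
handle rect (0.4815646708011627, 0.25742825865745544) 0.01865602470934391 0.14063243567943573 87.71574401855469 z 0.036598925248885715 mean [0.4864 0.2573]
yaw -0.04592628449480789
wrench [277. 339.] 0.65 [0.189  0.2335 0.021 ]
wrench_grip [185.3 341.7] 0.94 [0.2041 0.3717 0.037 ]
mat [246.1 122.3] 0.66 [0.5177 0.268  0.021 ]
top 37.25 tcp [0.4488 0.259  0.1927]
yellow n 112 px [276.3393 138.9643] ctr@.055 [ 0.6215 -0.0444  0.055 ] zmax 0.05895949598314405
foot rect (0.6284986734390259, -0.05470365285873413) 0.12702524662017822 0.09801770001649857 88.93820190429688 z 0.0298033843164885 box [[ 0.5783 -0.1173]
 [ 0.6763 -0.1191]
 [ 0.6787  0.0079]
 [ 0.5807  0.0097]]
handle rect (0.5300077199935913, 0.25461941957473755) 0.01535090059041977 0.041233792901039124 89.30399322509766 z 0.03662277358779731 mean [0.5328 0.2532]
yaw 0.13910481811443412
nut_seat [278.6 136.5] 0.77 [ 0.6344 -0.0522  0.03  ]
nut_mark [278.7 140.8] 0.47 [ 0.6153 -0.0517  0.058 ]
wrench [183.  144.9] 0.53 [0.6015 0.2519 0.021 ]
wrench_grip [180.7 184.4] 0.86 [0.4737 0.251  0.037 ]
mat [174.3 174. ] 0.65 [0.5075 0.2761 0.021 ]
```

View pics/f.png

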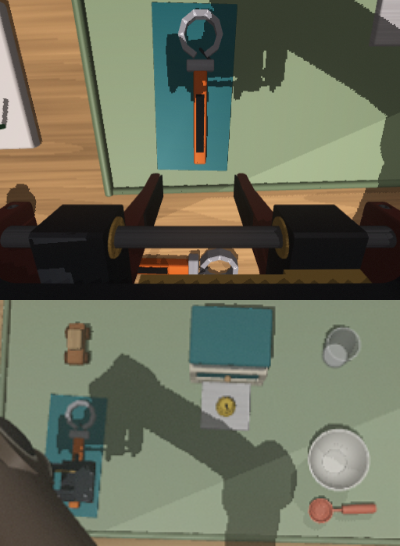

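The wrench lies flat on its mat (wrist view, px 200,30 to 200,163), the nut bar points backward at the stop, and the other things on the tray haven't moved. Handing in.

```bash
python3 -c "
from rig import r
print(r.hand_in())"
```

```text
the job is handed in; nothing more can be done
None
```

The job is handed in: the nut is tight at its stop (read as about 2.80 rad, with up to about 8 N felt at the handle), and the wrench is lying flat on its mat again. The pawl appeared to slip once at the stop, so I clicked back one notch and confirmed the stop gently; the other things on the tray look unmoved.

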